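# Rebuild the block filter of an algae tank

### The arm

A 6-joint arm with a two-finger parallel gripper is mounted at the origin on the work surface. World frame = base frame: x ahead of the robot, y to its left, z up, the work surface at z = 0. Lengths are in m, angles in rad, forces in N, time in s.
With the tool pointing down it reaches from about 0.35 to 0.775 m from the base axis. Payload 5.5 kg.
Tool frame: the origin (TCP) lies midway between the tips of the shut fingers; the grasp point (between the pads) lies 19 mm behind it (pinch_z is the distance from the TCP to the grasp point, in m); z points along the fingers, x is the direction in which the jaws open and shut, and the axes are right-handed (so a half turn about z gives the same grasp; the last joint's range is limited). The gripper opens to 85 mm and grips with 20 to 120 N. Pads are 22 mm wide; open, the fingers measure 114 mm over their backs; the gripper's body (76 mm by 85 mm) begins 54 mm behind the grasp point. The pads swing forward as they close: fully open they stand 13 mm farther back than shut.
Start: joints at [1.14, 0.313, 0.046, 1.304, 0, 1.431], TCP at [0.165, 0.551, 0.231] pointing down, gripper open.
Joint ranges: [-2.76, 2.76], [-0.86, 1.69], [-1.03, 1.26], [-2.2, 2.34], [-1.47, 1.5], [-3.14, 3.14]. Speed limits (rad/s): [2.57, 2.57, 3.14, 3.14, 3.14, 3.14].

### API

Orientations are given as a unit quaternion [w, x, y, z].
In Python, from workcell import get_state, read_camera, camera_info, hand_in, trace, pinch_z gives the robot as it stands. The module is installed in compiled form; this text tells all that it offers.
- The arm moves only by the tool arm_command, never from a script. Its argument "steps" is text: rows parted by semicolons, each of 4 numbers parted by spaces: the shift along the world's x, y, z in mm, then the turn about the world's z in rad. In form: tx ty tz spin; .... A call has 1 to 20 rows; each row is the pose to reach, as a shift and turn from the pose measured when the call began; what a row does not reach only later rows make up. A row lasts 1/8 s, in which the tool goes at most 62.5 mm and 10.7 degrees, less where a joint would pass 70% of its speed; a pose out of reach is approached as far as the arm can. A call with a gripper value outside its range is refused whole. "fingers" is the gripper command: -1 is shut, 1 is fully open, values between are in proportion, set as the call begins (left out, the last holds). The fingers move at their own pace and stop on an object; "newtons" is the grip in N (left out, the last holds). Time passes only in rows, so rows that repeat a pose let the fingers close. It gives the time, the measured TCP pose, the force and the opening at its end, in the units of the state.
- get_state(): the state, without advancing time (a new reading comes with each control period).
- read_camera(name): name is "side" or "top" or "wrist"; returns the picture (384x512x3 uint8, red, green, blue); there is no depth.
- camera_info(name): a dict with "mtx" (3x3 intrinsics, pixels), "R" (3x3) and "t" (3): a world point X has camera coordinates R X + t. Camera axes: x right, y down, z forward; pixel columns grow to the right and rows downward; lengths in m; the calibration is good to about 2 mm. A picture is of the moment at which its call begins: read the wrist's pose just before it. camera_info takes no time and is no camera call; for the wrist camera it gives the pose at the moment of the call.
- hand_in(): hands the job in, once; it reports no verdict.
Trained networks look in the newest picture that a camera, given by its name, has taken for a name from the list of things; names that differ only in an ending like _2 or _b are one class to them, and where a whole thing is asked for, a point or a joint stands for the part that bears it (a point fixed in the world has none). Each returns a list of dicts, best first, with "score" (0 to 1); they miss things now and then, are a little off and sometimes report something else, mostly with a low value. They report only what shows in the picture. A call takes as long as a camera call. They do not tell look-alikes from the thing itself.
- trace(camera, name): "mask" (384x512 bool, what is visible of it) and "box" ([left, top, width, height] in pixels, round what is visible of it).
The state is a dict: "clock": time; "joint_pos": joint angles; "qvel": joint speeds; "tau": joint torques, N m; "tcp_pos": TCP position; "orientation": TCP orientation; "wrist_force": force on the tool from outside, world axes, zero at the start; "ft_torque": the same for the moment, N m; "finger_gap": finger opening in m.
Only numpy, scipy, OpenCV 4.12 (cv2) and the standard library are available. Lean on these libraries where they do the work, as an engineer would, in place of code of your own. Each camera call takes 0.05 s, during which the arm holds its last target.

### The job

Pull the used brown block off the black filter base and put it down in the blue rinse tray. Then press all the green filter blocks onto the base, one on top of another in a single straight stack, each pushed fully home so that it sits flush on the layer below. Last, push one steel clip sideways onto each of the two grooved rods, prongs reaching in over the stack, into the groove just above the top block, until it snaps home; let go of everything and do not knock over the beaker or the sample jar.

Things in the scene. Friction and masses are not known exactly. Their poses are not given: they have to be found in the camera images.
- filter_base: Fixed black plate 90 (x) x 230 (y) x 30 (z) mm; origin: centre of its underside. Its flat top has two sockets like those in a block's top (slots 51.6 x 17.6 x 14 mm deep at x 0, y +-28), so a block belongs centred on it, y along the base's y. First block home: origin at z 30 mm, each further one 30 mm higher. Near each y end stands a grooved white rod.
- rod_left (a point): Foot of the rod at the base's +y end: on its axis (base x 0, y +70 mm) at the height of the base's top. Rods: fixed, upright, white, 30 mm across, ending 145 mm above this point. Three grooves 11 mm high (dark steel neck 16 mm across) have their lower faces 62, 92 and 122 mm above it: 2 mm over the top of 2, 3 or 4 blocks.
- rod_right (a point): The same point of the like rod at the base's -y end (base x 0, y -70 mm). A clip goes in from the outer side, along the base's y towards the stack, then rests on the groove's lower face with its prongs 14 mm over the end of the top block. The rods stand 20 mm (axis) off the ends of the blocks.
- block_1: Green plastic block, body 60 (x) x 100 (y) x 30 (z) mm, 0.13-0.2 kg, same after a half turn. Origin: centre of the body's flat underside, z up. Four round studs 16 mm across, 12 mm long, tips tapered, point down at x +-17, y +-28; on the table it stands on them, origin 12 mm up. Its top has two slots 51.6 (x) x 17.6 (y) x 14 mm deep at y +-28 for the studs of the next block.
- block_2: Green block like block_1. On each block's studs two springy nibs grip in the slots (studs else have 0.8 mm play): laid on loosely it stops 3 to 7 mm high; 5 to 12 N straight down brings it home, underside flush on the layer below; 2 to 8 N pulls it off. Three or four of block_1 to block_4 are present, the absent one reads None.
- block_3: Green block like block_1; may be absent, as may any of the four.
- block_4: Green block like block_1; may be absent, as may any of the four.
- old_block: The used filter block: brown, the same shape and size as block_1; it starts pressed home on the filter base.
- clip_1: Flat steel fork 6 mm thick, 48 wide, 110 long, 0.12 kg, with an upright orange grip fin. Origin: on the underside where the rod's axis sits when home; x out through the open mouth, z up. Slot 18 mm wide (26 at the tips), from x -8.5 to the prong tips at x +34. Fin 28 (x) x 10 (y) x 44 (z) mm, centred at x -62, from the underside's level up. It lies flat, fin up.
- clip_1_mouth (a point): Point midway between the tips of clip_1's prongs, at x = +34 mm of the clip, on the underside.
- clip_2: Clip exactly like clip_1; either suits either rod. A bar 12 mm wide and 10 mm high joins fin and fork. Springy nibs in the slot snap past the rod's neck in the last 6 mm of the push (a few N, under 10) and then hold the clip on the rod; let go, it drops the last 1 to 3 mm onto the groove's lower face and stays level.
- clip_2_mouth (a point): Point midway between the tips of clip_2's prongs, at x = +34 mm of the clip.
- rinse_tray: Blue open tray, fixed, 150 (x) x 170 (y) x 28 mm high, walls and floor 5 mm; origin: centre of its underside, on the table.
- beaker: Bystander: empty glass beaker 56 mm wide, 70 mm high, standing; origin: centre of its underside.
- sample_jar: Bystander: closed green glass jar 48 mm wide, 60 mm high, standing; origin: centre of its underside.
Mind the look-alikes: they are no part of the job. Leave any pink or yellow look-alike of the block_1 alone.

How it is judged:
On the way, in this order (a step that is already met when the one before it is completed fails the run):
1. the brown block lies in the rinse tray (x of old_block in the frame of rinse_tray between -0.06 and 0.06 m and y of old_block in the frame of rinse_tray between -0.07 and 0.07 m and height (world z) of old_block below 0.05 m), for 0.2 s.
2. all green blocks are pressed home in one stack on the base (horizontal distance between each of block_1, block_2, block_3, block_4 and filter_base below 0.004 m and angle between each of block_1, block_2, block_3, block_4's own z axis and vertical below 0.04 rad and angle between the y axis of each of block_1, block_2, block_3, block_4 and the y axis of filter_base, either way round below 0.1 rad and (z of block_1 in the frame of filter_base between 0.0275 and 0.0325 m or z of block_1 in the frame of filter_base between 0.0575 and 0.0625 m or z of block_1 in the frame of filter_base between 0.0875 and 0.0925 m or z of block_1 in the frame of filter_base between 0.1175 and 0.1225 m) and (z of block_2 in the frame of filter_base between 0.0275 and 0.0325 m or z of block_2 in the frame of filter_base between 0.0575 and 0.0625 m or z of block_2 in the frame of filter_base between 0.0875 and 0.0925 m or z of block_2 in the frame of filter_base between 0.1175 and 0.1225 m) and (z of block_3 in the frame of filter_base between 0.0275 and 0.0325 m or z of block_3 in the frame of filter_base between 0.0575 and 0.0625 m or z of block_3 in the frame of filter_base between 0.0875 and 0.0925 m or z of block_3 in the frame of filter_base between 0.1175 and 0.1225 m) and (z of block_4 in the frame of filter_base between 0.0275 and 0.0325 m or z of block_4 in the frame of filter_base between 0.0575 and 0.0625 m or z of block_4 in the frame of filter_base between 0.0875 and 0.0925 m or z of block_4 in the frame of filter_base between 0.1175 and 0.1225 m)), for 0.2 s.
At the end, for the whole second after the job is handed in: Brown block in the rinse tray; every green block present stacked on the base, within 4 mm of its centre and 2.5 mm of a fully seated layer's height; a clip on each rod in the groove just above the top block, within 4 mm of home, prongs over the stack; all at rest (all of step 1 and all of step 2 and (((horizontal distance between clip_1 and rod_left below 0.004 m and angle between clip_1's own z axis and vertical below 0.15 rad and horizontal distance between clip_1_mouth and filter_base below 0.044 m and z of clip_1 in the frame of block_1 above 0.027 m and z of clip_1 in the frame of block_2 above 0.027 m and z of clip_1 in the frame of block_3 above 0.027 m and z of clip_1 in the frame of block_4 above 0.027 m and (z of clip_1 in the frame of block_1 below 0.039 m or z of clip_1 in the frame of block_2 below 0.039 m or z of clip_1 in the frame of block_3 below 0.039 m or z of clip_1 in the frame of block_4 below 0.039 m)) and (horizontal distance between clip_2 and rod_right below 0.004 m and angle between clip_2's own z axis and vertical below 0.15 rad and horizontal distance between clip_2_mouth and filter_base below 0.044 m and z of clip_2 in the frame of block_1 above 0.027 m and z of clip_2 in the frame of block_2 above 0.027 m and z of clip_2 in the frame of block_3 above 0.027 m and z of clip_2 in the frame of block_4 above 0.027 m and (z of clip_2 in the frame of block_1 below 0.039 m or z of clip_2 in the frame of block_2 below 0.039 m or z of clip_2 in the frame of block_3 below 0.039 m or z of clip_2 in the frame of block_4 below 0.039 m))) or ((horizontal distance between clip_1 and rod_right below 0.004 m and angle between clip_1's own z axis and vertical below 0.15 rad and horizontal distance between clip_1_mouth and filter_base below 0.044 m and z of clip_1 in the frame of block_1 above 0.027 m and z of clip_1 in the frame of block_2 above 0.027 m and z of clip_1 in the frame of block_3 above 0.027 m and z of clip_1 in the frame of block_4 above 0.027 m and (z of clip_1 in the frame of block_1 below 0.039 m or z of clip_1 in the frame of block_2 below 0.039 m or z of clip_1 in the frame of block_3 below 0.039 m or z of clip_1 in the frame of block_4 below 0.039 m)) and (horizontal distance between clip_2 and rod_left below 0.004 m and angle between clip_2's own z axis and vertical below 0.15 rad and horizontal distance between clip_2_mouth and filter_base below 0.044 m and z of clip_2 in the frame of block_1 above 0.027 m and z of clip_2 in the frame of block_2 above 0.027 m and z of clip_2 in the frame of block_3 above 0.027 m and z of clip_2 in the frame of block_4 above 0.027 m and (z of clip_2 in the frame of block_1 below 0.039 m or z of clip_2 in the frame of block_2 below 0.039 m or z of clip_2 in the frame of block_3 below 0.039 m or z of clip_2 in the frame of block_4 below 0.039 m)))) and linear speed of each of old_block, block_1, block_2, block_3, block_4, clip_1, clip_2 below 0.02 m/s); the robot touches nothing.
It fails at once if the beaker or the sample jar is knocked over (angle between any of beaker, sample_jar's own z axis and vertical above 0.6 rad).
Of block_1, block_2, block_3, block_4 only 3 to 4 are there at a start; the rules pass over those that are not, and their reading is None.
At some moment in a run one of block_1, block_2, block_3, block_4, clip_2 may be knocked a few centimetres aside while the robot is not near it.
It also fails if it takes over 210 s, if anything falls off the work surface, if the arm or the gripper's body presses on something with over 40 N, if the wrist force passes 120 N, or if a joint passes its speed limit or range.

## Working session

There is one attempt and no reset: what is moved stays moved. The work goes in short steps, Python scripts to look and compute and a tool call to move; the robot and the scene stay as the last step left them, time stands still between calls to the robot, and variables do not carry over. Pictures are saved under pics/ and viewed, and the job is handed in when it is done.

Besides the shell and the picture viewer there is one more tool, called after "Request:" as a command line: name --argument value ..., lists and objects as JSON in quotes. arm_command: Moves the arm, as the interface text tells. Its arguments: {"type":"object","properties":{"steps":{"type":"string"},"fingers":{"type":"number"},"newtons":{"type":"number"}},"required":["steps"]}

```bash
mkdir -p pics; ls; cat > h.py <<'E'
from workcell import *
import numpy as np, cv2
def save(name,fn):
    im=read_camera(name); cv2.imwrite('pics/'+fn,im[:,:,::-1]); return im
def proj(cam,X,info=None):
    c=info or camera_info(cam); p=np.array(c['R'])@np.array(X,float)+np.array(c['t']); q=np.array(c['mtx'])@p; return q[:2]/q[2]
def back(cam,uv,z,info=None):
    c=info or camera_info(cam); R=np.array(c['R']);t=np.array(c['t'])
    d=R.T@np.linalg.inv(np.array(c['mtx']))@np.array([uv[0],uv[1],1.]); o=-R.T@t
    return o+d*(z-o[2])/d[2]
E
python3 - <<'E'
from h import *
s=get_state(); print(s)
for n in('side','top','wrist'):
    c=camera_info(n); R=np.array(c['R']); print(n,c['mtx'],(-R.T@np.array(c['t'])).round(3),R.round(3))
    im=read_camera(n); cv2.imwrite(f'pics/{n}0.png',im[:,:,::-1])
E
```

```text
pics
{'clock': 0.0, 'joint_pos': array([ 1.14037510e+00,  3.13990856e-01,  4.49596984e-02,  1.30358348e+00,
       -1.29497852e-06,  1.43121767e+00]), 'qvel': array([ 3.57770961e-04,  7.17161964e-06,  9.21315561e-04,  5.02867818e-05,
       -7.36018582e-04, -1.89937947e-04]), 'tau': array([-4.97153051e-04, -4.80630040e+01,  2.98533493e+01,  1.95390685e-02,
       -3.30173043e-04,  4.21242945e-06]), 'tcp_pos': array([0.16466828, 0.55038106, 0.23040641]), 'orientation': array([ 4.36757895e-04,  8.02109235e-01,  5.97176647e-01, -7.97374250e-04]), 'wrist_force': array([-0.68523836,  0.63328167, -0.1551451 ]), 'ft_torque': array([-0.01535879, -0.02269308, -0.01429129]), 'finger_gap': 0.08494783640193644}
side [[433.55634287   0.         260.66890695]
 [  0.         433.55634287 188.77570124]
 [  0.           0.           1.        ]] [ 0.132 -0.742  1.072] [[ 0.927 -0.376 -0.006]
 [-0.286 -0.695 -0.66 ]
 [ 0.244  0.613 -0.752]]
top [[366.87915862   0.         255.73677723]
 [  0.         366.87915862 192.87223344]
 [  0.           0.           1.        ]] [0.259 0.126 1.159] [[-0.097 -0.995 -0.004]
 [-0.971  0.095 -0.219]
 [ 0.218 -0.018 -0.976]]
wrist [[331.41063869   0.         250.75263151]
 [  0.         331.41063869 188.91995833]
 [  0.           0.           1.        ]] [0.087 0.574 0.373] [[ 0.285  0.958 -0.002]
 [ 0.909 -0.27   0.317]
 [ 0.303 -0.092 -0.949]]
```

View pics/side0.png

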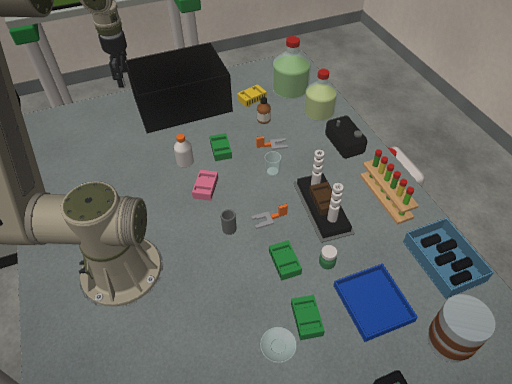

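View pics/top0.png

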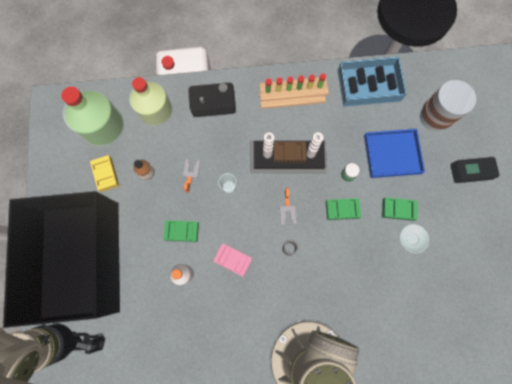

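View pics/wrist0.png

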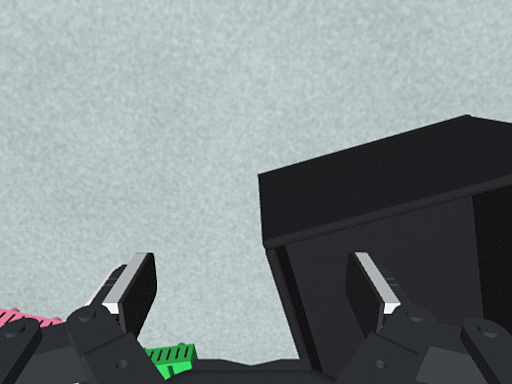

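```bash
python3 - <<'E'
from h import *
t=cv2.imread('pics/top0.png'); s=cv2.imread('pics/side0.png')
a=t[180:345,0:180]; a=cv2.convertScaleAbs(a,alpha=3); a=cv2.resize(a,None,fx=2.2,fy=2.2)
b=s[110:310,180:440]; b=cv2.resize(b,None,fx=3,fy=3,interpolation=cv2.INTER_CUBIC)
c=t[120:260,160:440]; c=cv2.resize(c,None,fx=2.8,fy=2.8,interpolation=cv2.INTER_CUBIC)
cv2.imwrite('pics/a.png',a);cv2.imwrite('pics/b.png',b);cv2.imwrite('pics/c.png',c)
for cam in('top','side'):
    for n in('filter_base','block_1','old_block','clip_1','rinse_tray','beaker','sample_jar'):
        if n=='filter_base': read_camera(cam)
        print(cam,n)
        for d in trace(cam,n)[:7]:
            m=d['mask']; ys,xs=np.nonzero(m); 
            z={'filter_base':.03,'block_1':.042,'old_block':.06,'rinse_tray':.028,'clip_1':.006}.get(n,.03)
            r=cv2.minAreaRect(np.c_[xs,ys].astype(np.float32)) if len(xs)>3 else None
            print('  %.2f'%d['score'],d['box'],xs.mean().round(1),ys.mean().round(1),back(cam,(xs.mean(),ys.mean()),z).round(3),m.sum())
print(get_state()['clock'])
E
```

```text
top filter_base
  0.91 [249.1, 132.8, 79.1, 40.3] 288.4 156.2 [ 0.621 -0.011  0.03 ] 1848
top block_1
  0.97 [378.1, 200.0, 38.2, 21.3] 398.8 208.7 [ 0.416 -0.329  0.042] 680
  0.85 [91.2, 158.1, 25.5, 31.3] 104.3 172.7 [0.62  0.576 0.042] 695
  0.79 [165.9, 217.5, 35.3, 21.9] 180.7 230.1 [0.415 0.345 0.042] 692
  0.67 [328.1, 198.7, 31.1, 24.5] 342.6 208.6 [ 0.433 -0.157  0.042] 669
  0.67 [215.2, 243.7, 37.4, 31.8] 232.4 259.4 [0.312 0.195 0.042] 707
  0.48 [184.9, 159.8, 16.4, 29.8] 189.9 173.1 [0.593 0.307 0.042] 271
top old_block
  0.82 [274.0, 143.2, 31.4, 18.7] 289.5 150.9 [ 0.629 -0.013  0.06 ] 659
top clip_1
  0.69 [277.6, 187.3, 16.5, 35.9] 286.9 208.2 [0.457 0.011 0.006] 269
  0.53 [182.6, 161.1, 15.6, 30.8] 189.5 174.3 [0.599 0.314 0.006] 280
top rinse_tray
  0.96 [364.1, 129.2, 60.2, 47.6] 393.4 152.6 [ 0.601 -0.351  0.028] 2464
  0.68 [253.8, 134.5, 72.0, 41.2] 288.7 156.0 [ 0.623 -0.012  0.028] 1787
  0.66 [183.6, 162.9, 17.2, 25.0] 189.5 173.4 [0.596 0.31  0.028] 261
  0.61 [380.2, 200.4, 39.3, 18.7] 398.8 208.8 [ 0.417 -0.335  0.028] 635
top beaker
  0.67 [221.6, 174
[... 554 characters left out ...]
6.4, 183.1, 25.8, 32.9] 320.9 196.1 [ 0.62  -0.015  0.06 ] 559
  0.31 [292.5, 147.8, 61.3, 96.4] 323.8 204.1 [ 0.613 -0.046  0.06 ] 2055
side clip_1
  0.81 [254.0, 133.6, 32.8, 18.8] 270.2 142.9 [0.593 0.318 0.006] 282
  0.78 [254.0, 205.3, 33.2, 20.9] 270.0 215.7 [0.463 0.013 0.006] 303
side rinse_tray
  0.94 [332.9, 260.5, 82.9, 81.6] 374.1 301.7 [ 0.597 -0.366  0.028] 3842
  0.70 [251.4, 205.8, 35.0, 26.2] 270.2 216.0 [ 0.456 -0.004  0.028] 326
side beaker
  0.87 [267.8, 151.6, 12.4, 23.3] 272.1 163.4 [0.549 0.198 0.03 ] 308
  0.48 [253.2, 204.8, 36.1, 23.4] 269.6 216.1 [ 0.454 -0.005  0.03 ] 339
side sample_jar
  0.56 [318.0, 246.8, 18.2, 24.0] 327.4 257.1 [ 0.548 -0.2    0.03 ] 322
0.95
```

View pics/a.png

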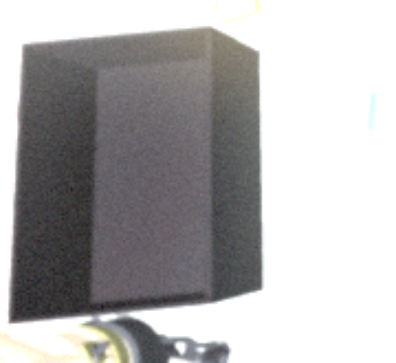

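View pics/b.png

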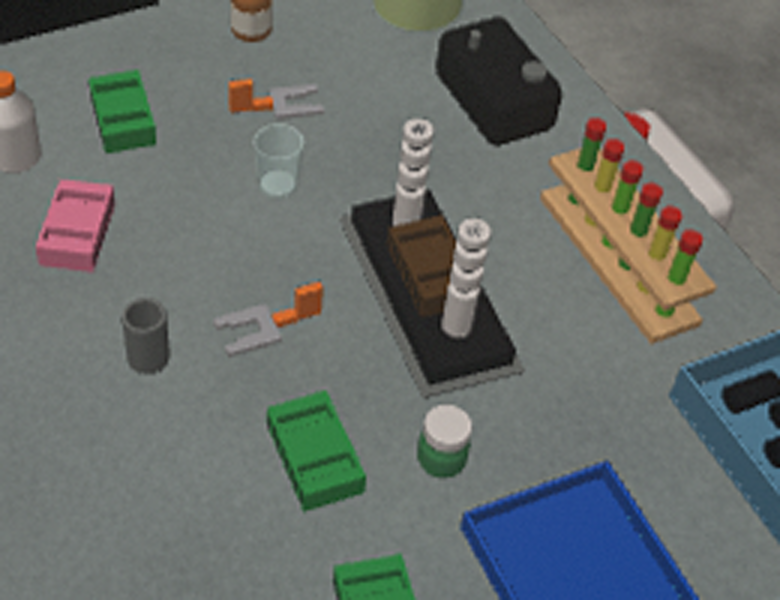

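View pics/c.png

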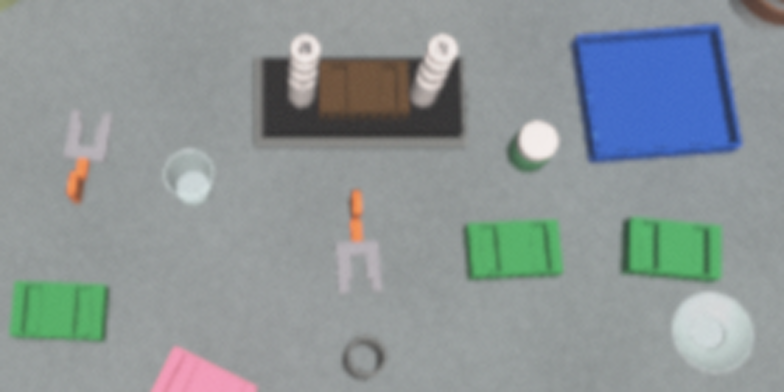

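Request:
arm_command --steps "0 0 70 -0.18;457 -562 70 -1.28;457 -562 70 -1.28;457 -562 70 -1.28;457 -562 70 -1.28;457 -562 70 -1.28;457 -562 70 -1.28;457 -562 70 -1.28;457 -562 70 -1.28;457 -562 70 -1.28;457 -562 70 -1.28;457 -562 70 -1.28;457 -562 70 -1.28;457 -562 70 -1.28;457 -562 70 -1.28;457 -562 70 -1.28;457 -562 70 -1.28;457 -562 70 -1.28" --fingers 1 --newtons 60

```text
clock: 3.2
tcp_pos: [0.6216, -0.0103, 0.3018]
orientation: [0.0, 1.0, 0.001, 0.0]
wrist_force: [-0.0, -0.4, -0.1]
finger_gap: 0.0855
```

```bash
python3 - <<'E'
from h import *
s=get_state(); print(s['clock'],s['tcp_pos'],s['orientation'],s['joint_pos'].round(3))
c=camera_info('wrist'); im=save('wrist','w1.png')
np.savez('w1.npz',mtx=c['mtx'],R=c['R'],t=c['t'])
print((-np.array(c['R']).T@np.array(c['t'])).round(4), np.array(c['R']).round(3))
E
```

```text
3.2 [ 0.62162933 -0.01034293  0.30181792] [4.49265966e-05 9.99999783e-01 5.42197337e-04 3.71843454e-04] [-0.146  0.405  0.349  1.514  0.     1.424]
[0.6212 0.0709 0.4446] [[ 1.     0.003  0.001]
 [ 0.002 -0.948  0.317]
 [ 0.002 -0.317 -0.948]]
```

View pics/w1.png

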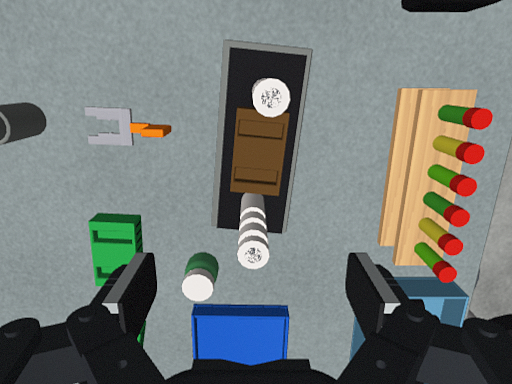

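```bash
python3 - <<'E'
from h import *
im=cv2.imread('pics/w1.png')
cv2.imwrite('pics/w1c.png',cv2.resize(im[30:275,190:330],None,fx=2.4*1.0,fy=2.4,interpolation=cv2.INTER_CUBIC))
E
```

```text
(no output)
```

View pics/w1c.png

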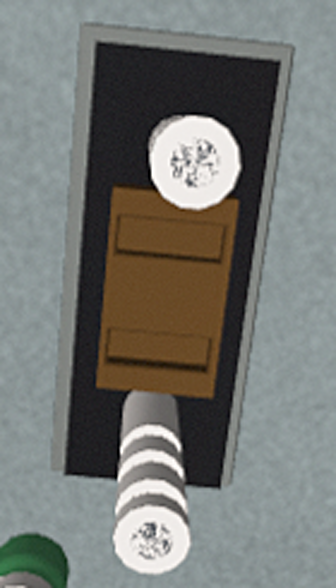

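```bash
cat >> h.py <<'E'
from scipy.optimize import least_squares
def fitpose(pts_obj,pix,info,x0,loss='soft_l1'):
    P=np.array(pts_obj,float);U=np.array(pix,float)
    R=np.array(info['R']);t=np.array(info['t']);K=np.array(info['mtx'])
    def f(v):
        c,s=np.cos(v[2]),np.sin(v[2])
        W=np.c_[c*P[:,0]-s*P[:,1]+v[0], s*P[:,0]+c*P[:,1]+v[1], P[:,2]]
        q=(K@(R@W.T+t[:,None])).T; return (q[:,:2]/q[:,2:]-U).ravel()
    r=least_squares(f,x0,loss=loss); return r.x,f(r.x).reshape(-1,2)
E
python3 - <<'E'
from h import *
c=dict(np.load('w1.npz'))
o=np.array([190,30]);g=lambda a:(np.array(a)-1)/2.4+o
plate=[((-.045,.115,.03),(97,42)),((.045,.115,.03),(280,60)),((.045,-.115,.03),(222,488)),((-.045,-.115,.03),(65,474))]
rods=[((0,.07,.175),(195,162)),((0,-.07,.175),(152,540))]
blk=[((-.03,.05,.06),(114,187)),((.03,.05,.06),(238,200)),((.03,-.05,.06),(213,397)),((-.03,-.05,.06),(97,387))]
for S in(plate,rods,blk,plate+rods+blk):
    x,r=fitpose([p for p,_ in S],[g(u) for _,u in S],c,[.62,-.01,0]); print(x.round(4),np.abs(r).max(),r.round(1).tolist())
E
```

```text
[ 0.6312 -0.0133 -0.0931] 0.521372202776071 [[-0.5, -0.5], [0.5, 0.0], [-0.2, 0.3], [0.2, 0.4]]
[ 0.6306 -0.0129 -0.0957] 0.16748937404852882 [[-0.0, 0.1], [0.0, -0.2]]
[ 0.6309 -0.0132 -0.0941] 0.5117992033652854 [[-0.4, -0.0], [0.5, -0.2], [0.1, 0.3], [-0.2, -0.0]]
[ 0.6309 -0.0131 -0.0938] 0.7006019846072533 [[-0.7, -0.7], [0.3, -0.1], [-0.4, 0.2], [-0.1, 0.3], [0.2, 0.4], [0.5, 0.1], [-0.5, -0.1], [0.5, -0.3], [0.1, 0.2], [-0.2, -0.0]]
```

Request:
arm_command --steps "9 -3 0 -0.094;9 -3 0 -0.094;9 -3 -60 -0.094;9 -3 -120 -0.094;9 -3 -180 -0.094;9 -3 -220 -0.094;9 -3 -240 -0.094;9 -3 -250 -0.094;9 -3 -250 -0.094"

```text
clock: 4.38
tcp_pos: [0.6304, -0.0134, 0.0515]
orientation: [0.0, 0.999, -0.046, -0.0]
wrist_force: [0.5, -0.1, 0.2]
finger_gap: 0.0853
```

```bash
python3 - <<'E'
from h import *
save('wrist','w2.png'); save('side','s2.png')
a=cv2.imread('pics/s2.png')[120:260,230:400]; cv2.imwrite('pics/s2c.png',cv2.resize(a,None,fx=4,fy=4))
E
```

```text
(no output)
```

View pics/w2.png

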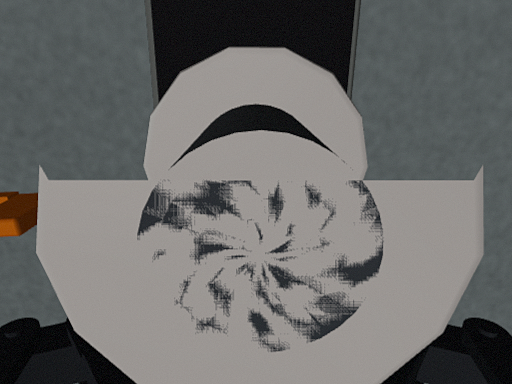

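View pics/s2c.png

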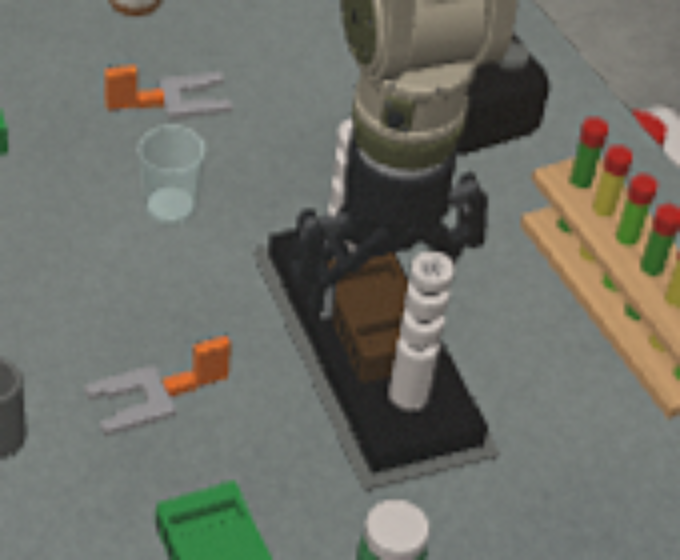

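Request:
arm_command --steps "0 0 -6 0;0 0 -12 0;0 0 -18 0;0 0 -20 0;0 0 -20 0"

```text
clock: 5.1
tcp_pos: [0.6313, -0.0135, 0.0326]
orientation: [0.0, 0.999, -0.046, 0.001]
wrist_force: [0.6, -0.3, 1.0]
finger_gap: 0.0853
```

Request:
arm_command --steps "0 0 0 0;0 0 0 0;0 0 0 0;0 0 0 0;0 0 0 0;0 0 0 0;0 0 0 0;0 0 0 0" --fingers -1 --newtons 60

```text
clock: 6.1
tcp_pos: [0.6314, -0.0136, 0.0334]
orientation: [0.0, 0.999, -0.046, 0.001]
wrist_force: [-2.2, 0.1, 5.4]
finger_gap: 0.0587
```

```bash
python3 - <<'E'
from h import *
s=get_state(); print(s['tcp_pos'],s['orientation'],s['wrist_force'],s['ft_torque'],s['finger_gap'])
save('wrist','w3.png')
E
```

```text
[ 0.63144277 -0.01364212  0.03343768] [ 1.50665094e-04  9.98917621e-01 -4.64962663e-02  1.28911886e-03] [-2.18499103  0.1015749   5.43686942] [ 0.11675988  0.42544516 -0.15684458] 0.05873780215998661
```

View pics/w3.png

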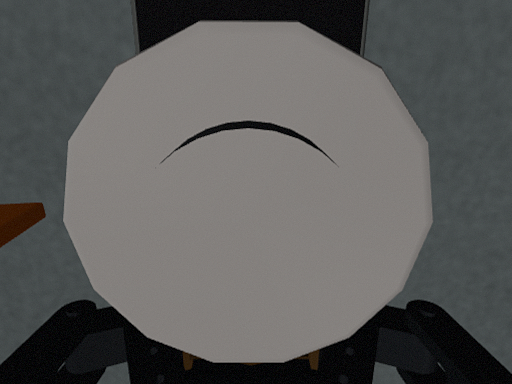

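Request:
arm_command --steps "0 0 2 0;0 0 4 0;0 0 8 0;0 0 12 0;0 0 18 0;0 0 25 0;0 0 60 0;0 0 110 0;0 0 160 0;0 0 200 0;0 0 200 0"

```text
clock: 7.52
tcp_pos: [0.6336, -0.0139, 0.2387]
orientation: [0.001, 0.999, -0.046, 0.006]
wrist_force: [-0.0, 0.1, -2.2]
finger_gap: 0.0589
```

```bash
python3 - <<'E'
from h import *
s=get_state(); print(s['tcp_pos'],s['orientation'],s['wrist_force'],s['finger_gap'])
save('wrist','w4.png')
# tray pose from top image of start
t=cv2.imread('pics/top0.png'); cv2.imwrite('pics/tc.png',cv2.resize(t[120:185,355:430],None,fx=8,fy=8,interpolation=cv2.INTER_CUBIC))
E
```

```text
[ 0.63360264 -0.01390796  0.2386959 ] [ 6.15208175e-04  9.98905819e-01 -4.64184509e-02  5.66695948e-03] [-0.04216143  0.05048322 -2.21626516] 0.05885499581302967
```

View pics/w4.png

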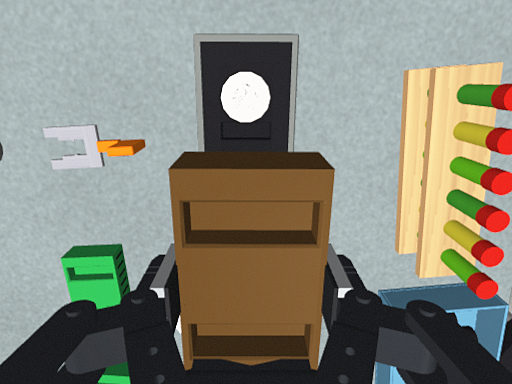

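View pics/tc.png

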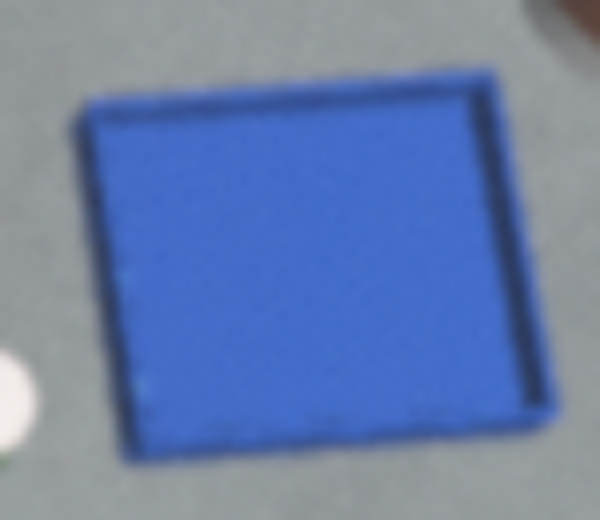

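```bash
python3 - <<'E'
from h import *
c=camera_info('top')
g=lambda a:(np.array(a)-4)/8+np.array([355,120])
S=[((.075,.085,.028),(85,105)),((.075,-.085,.028),(495,72)),((-.075,-.085,.028),(555,420)),((-.075,.085,.028),(130,458))]
x,r=fitpose([p for p,_ in S],[g(u) for _,u in S],c,[.6,-.35,0]); print(x.round(4),r.round(1).tolist())
E
```

```text
[ 0.6022 -0.3528 -0.0222] [[-0.5, -0.3], [-0.3, 0.1], [0.2, 0.5], [0.5, -0.3]]
```

Request:
arm_command --steps "-8 -50 0 0.07;-16 -110 0 0.07;-24 -170 0 0.07;-30 -230 0 0.07;-32 -290 0 0.07;-32 -335 0 0.07;-32 -339 0 0.07;-32 -339 -50 0.07;-32 -339 -100 0.07;-32 -339 -150 0.07;-32 -339 -185 0.07;-32 -339 -200 0.07;-32 -339 -208 0.07;-32 -339 -213 0.07;-32 -339 -215 0.07"

```text
clock: 9.45
tcp_pos: [0.6012, -0.3532, 0.0221]
orientation: [0.001, 1.0, -0.011, 0.004]
wrist_force: [-0.3, 0.4, -1.5]
finger_gap: 0.0591
```

```bash
python3 - <<'E'
from h import *
save('wrist','w5.png'); save('top','t5.png')
E
```

```text
(no output)
```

View pics/w5.png

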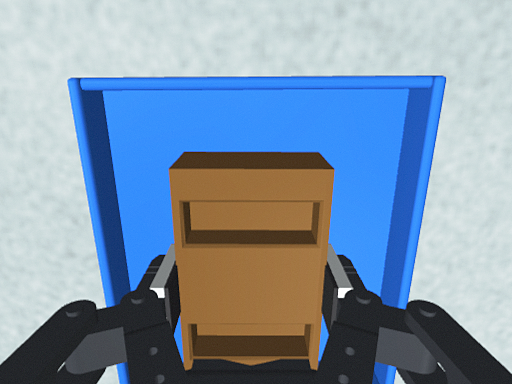

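View pics/t5.png

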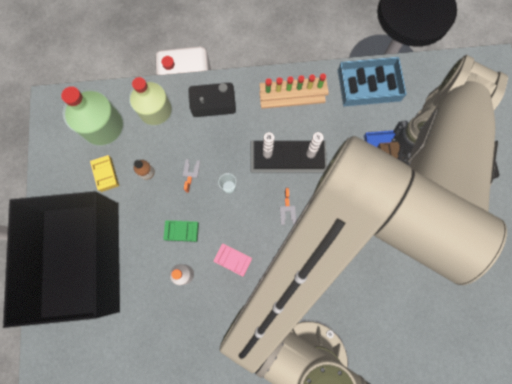

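Request:
arm_command --steps "0 0 0 0;0 0 0 0;0 0 0 0;0 0 30 0;0 0 90 0;0 0 150 0;0 0 200 0;-60 10 200 0;-120 20 200 0;-180 23 200 0;-185 23 200 0;-185 23 200 0" --fingers 0.85

```text
clock: 11.05
tcp_pos: [0.4162, -0.3307, 0.2227]
orientation: [0.001, 1.0, -0.012, 0.005]
wrist_force: [0.3, -0.3, -0.8]
finger_gap: 0.0791
```

```bash
cat >> h.py <<'E'
def snap(fn):
    s=get_state(); c=camera_info('wrist'); save('wrist',fn+'.png')
    np.savez(fn+'.npz',mtx=c['mtx'],R=c['R'],t=c['t'])
    q=s['orientation']; print('clock',s['clock'],'tcp',s['tcp_pos'].round(4),'yaw',round(2*np.arctan2(q[2],q[1]),4),'F',s['wrist_force'].round(1),'gap',round(s['finger_gap'],4))
E
python3 - <<'E'
from h import *
snap('w6'); save('top','t6.png')
E
```

```text
clock 11.05 tcp [ 0.4162 -0.3307  0.2227] yaw -0.0239 F [ 0.3 -0.3 -0.8] gap 0.0791
```

View pics/w6.png

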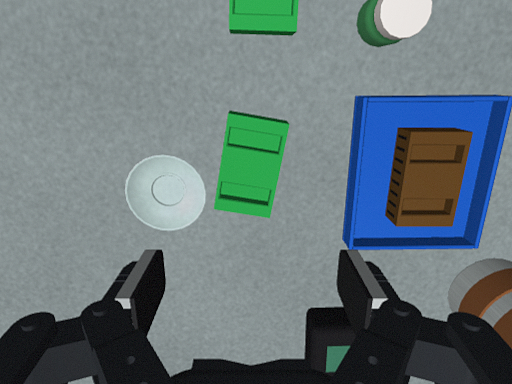

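View pics/t6.png

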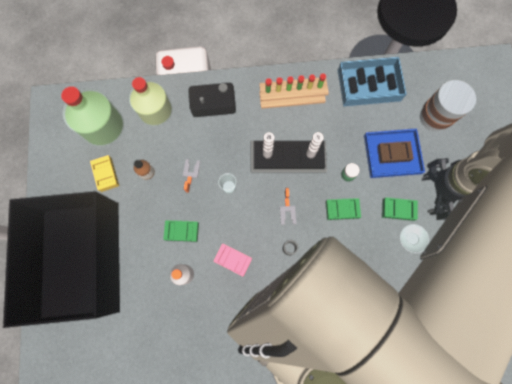

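```bash
cat >> h.py <<'E'
from scipy.optimize import minimize
def blockfit(fn,x0,z0=.012,hsv=((50,80,40),(75,255,255))):
    im=cv2.imread('pics/'+fn+'.png'); c=dict(np.load(fn+'.npz'))
    m=cv2.inRange(cv2.cvtColor(im,cv2.COLOR_BGR2HSV),*[np.array(a) for a in hsv])
    m=cv2.morphologyEx(m,cv2.MORPH_CLOSE,np.ones((9,9)))
    n,l,st,ce=cv2.connectedComponentsWithStats(m)
    u=proj(None,(x0[0],x0[1],z0+.03),c); k=1+np.argmin([np.hypot(*(ce[i]-u))+(1e4 if st[i,4]<800 else 0) for i in range(1,n)])
    M=(l==k).astype(np.uint8); S=4
    Mb=cv2.resize(M,None,fx=S,fy=S,interpolation=cv2.INTER_LINEAR)
    P=np.array([(a,b,z) for a in(-.03,.03) for b in(-.05,.05) for z in(z0,z0+.03)])
    R=c['R'];t=c['t'];K=c['mtx']
    def hull(v):
        cc,s=np.cos(v[2]),np.sin(v[2]); W=np.c_[cc*P[:,0]-s*P[:,1]+v[0],s*P[:,0]+cc*P[:,1]+v[1],P[:,2]]
        q=(K@(R@W.T+t[:,None])).T; return cv2.convexHull(((q[:,:2]/q[:,2:]+.5)*S-.5).astype(np.float32))
    def cost(v):
        v=np.array(v)*[.001,.001,.01]; H=np.zeros_like(Mb); cv2.fillConvexPoly(H,np.round(hull(v)*16).astype(np.int32),1,shift=4)
        return 1-(H&Mb).sum()/max(1,(H|Mb).sum())
    v0=np.array(x0)/[.001,.001,.01]; best=None
    c0=back(None,ce[k],z0+.015,c)
    for dy in(0,.15,-.15,.35,-.35):
        s0=np.array([c0[0]*1e3,c0[1]*1e3,v0[2]+dy*100])
        sim=np.vstack([s0,s0+[8,0,0],s0+[0,8,0],s0+[0,0,10]])
        r=minimize(cost,s0,method='Nelder-Mead',options=dict(initial_simplex=sim,xatol=.05,fatol=1e-5,maxiter=300))
        if best is None or r.fun<best.fun: best=r
    v=best.x*[.001,.001,.01]; print('block',v.round(4),'1-IoU',round(best.fun,4)); 
    cv2.polylines(im,[np.round(hull(v)/S).astype(np.int32)],True,(0,0,255),1); cv2.imwrite('pics/'+fn+'_fit.png',im)
    return v
E
python3 - <<'E'
from h import *
blockfit('w6',(.416,-.33,-.1))
c=dict(np.load('w6.npz'))
for u in((205,190),(125,190),(165,155),(198,165)): print(back(None,u,.04,c).round(3),back(None,u,.0,c).round(3))
im=cv2.imread('pics/w6_fit.png');cv2.imwrite('pics/w6c.png',cv2.resize(im[95:240,110:310],None,fx=3.5,fy=3.5))
E
```

```text
block [ 0.4167 -0.3362 -0.1974] 1-IoU 0.0153
[ 0.37  -0.359  0.04 ] [ 0.364 -0.372  0.   ]
[ 0.288 -0.357  0.04 ] [ 0.272 -0.37   0.   ]
[ 0.333 -0.321  0.04 ] [ 0.322 -0.33   0.   ]
[ 0.365 -0.332  0.04 ] [ 0.358 -0.342  0.   ]
```

View pics/w6c.png

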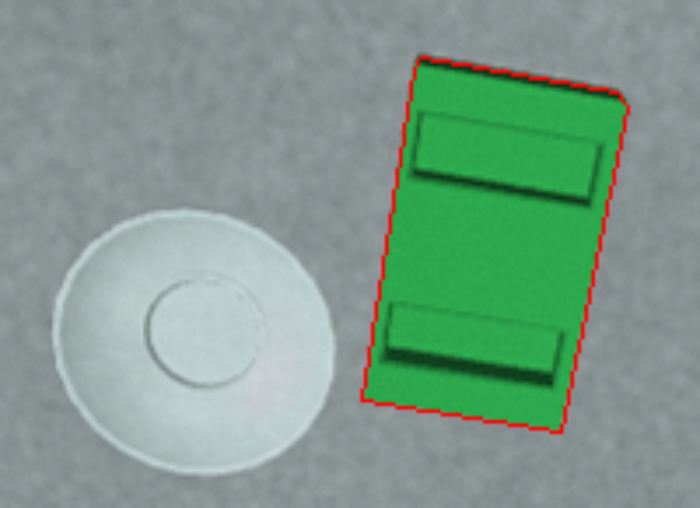

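Request:
arm_command --steps "5 19 0 -0.174;5 19 -50 -0.174;5 19 -100 -0.174;5 19 -150 -0.174;5 19 -180 -0.174;5 19 -195 -0.174;5 19 -202 -0.174;5 19 -207 -0.174;5 19 -207 -0.174"

```text
clock: 12.28
tcp_pos: [0.4228, -0.3123, 0.0159]
orientation: [0.002, 0.995, -0.098, 0.005]
wrist_force: [-0.1, 0.2, 0.3]
finger_gap: 0.0791
```

Request:
arm_command --steps "0 0 0 0;0 0 0 0;0 0 0 0;0 0 0 0;0 0 0 0;0 0 0 0;0 0 5 0;0 0 50 0;0 0 110 0;0 0 170 0;0 0 205 0;0 0 205 0" --fingers -1

```text
clock: 13.78
tcp_pos: [0.4241, -0.3137, 0.2245]
orientation: [0.004, 0.995, -0.098, 0.008]
wrist_force: [1.2, 0.4, -2.3]
finger_gap: 0.0589
```

```bash
python3 - <<'E'
from h import *
snap('w7')
E
```

```text
clock 13.775 tcp [ 0.4241 -0.3137  0.2245] yaw -0.1965 F [ 1.2  0.4 -2.3] gap 0.0589
```

View pics/w7.png

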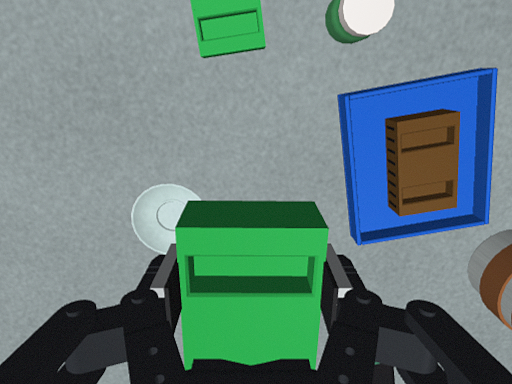

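```bash
cat >> h.py <<'E'
from scipy.spatial.transform import Rotation as Ro
def tilt():
    s=get_state(); q=s['orientation']; z=Ro.from_quat([q[1],q[2],q[3],q[0]]).as_matrix()[:,2]; print('toolz xy',z[:2].round(4),'joints',s['joint_pos'].round(4))
def inhand(fn,tcp,yaw,pts,x0=(0,0,0)):
    c=dict(np.load(fn+'.npz')); Rz=Ro.from_euler('z',yaw).as_matrix()
    c2=dict(mtx=c['mtx'],R=c['R']@Rz,t=c['R']@np.array(tcp)+c['t'])
    return fitpose([p for p,_ in pts],[u for _,u in pts],c2,x0)
E
python3 - <<'E'
from h import *
tilt()
for n in('w4','w7'):
    im=cv2.imread(f'pics/{n}.png'); cv2.imwrite(f'pics/{n}c.png',cv2.resize(im[140:372,155:350],None,fx=2.5,fy=2.5,interpolation=cv2.INTER_CUBIC))
E
```

```text
toolz xy [ 0.0121 -0.0072] joints [-0.7911  0.21   -0.1137  1.2335  0.0036  0.9762]
```

View pics/w4c.png

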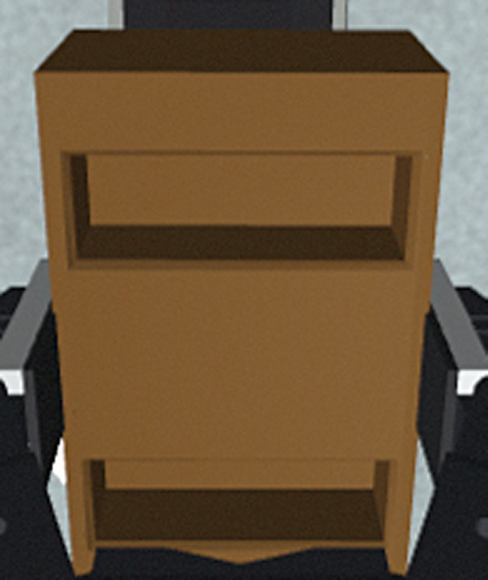

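View pics/w7c.png

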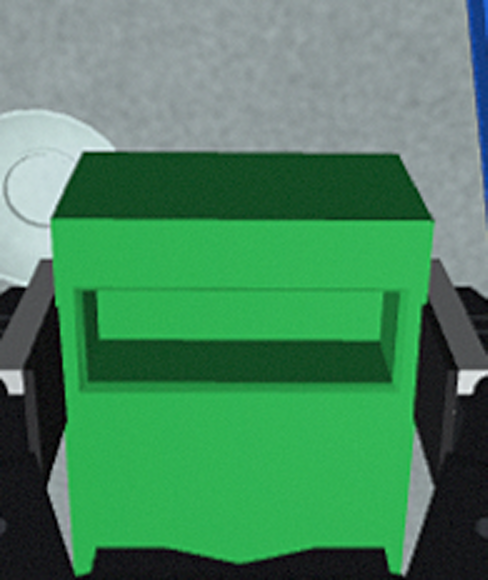

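```bash
cat >> h.py <<'E'
def hand6(fn,tcp,yaw,pts):
    "block pose in yaw-aligned frame at tcp: x,y,z,(rx,ry,rz)"
    c=dict(np.load(fn+'.npz')); Rz=Ro.from_euler('z',yaw).as_matrix()
    R=c['R']@Rz; t=c['R']@np.array(tcp)+c['t']; P=np.array([p for p,_ in pts]);U=np.array([u for _,u in pts])
    def f(v):
        W=Ro.from_rotvec(v[3:]).apply(P)+v[:3]; q=(c['mtx']@(R@W.T+t[:,None])).T; return np.r_[(q[:,:2]/q[:,2:]-U).ravel(),v[3:]*3]
    r=least_squares(f,np.zeros(6)); return r.x.round(4),r.fun[:-3].reshape(-1,2).round(1).tolist()
g25=lambda a,o=(155,140):((np.array(a)-.75)/2.5+np.array(o))
FB=[(-.03,.05,.03),(.03,.05,.03),(-.03,.05,0),(.03,.05,0),(-.0258,.0368,.03),(.0258,.0368,.03),(-.0258,.0192,.03),(.0258,.0192,.03)]
E
python3 - <<'E'
from h import *
np.savez('w4.npz',**{k:v for k,v in dict(np.load('w6.npz')).items()})
# rebuild w4 cam from TCP relation using w6/w7
c6=dict(np.load('w6.npz'));c7=dict(np.load('w7.npz'))
C=lambda c:-c['R'].T@c['t']
s=get_state();q=s['orientation'];Rt=Ro.from_quat([q[1],q[2],q[3],q[0]]).as_matrix()
off=Rt.T@(C(c7)-s['tcp_pos']); Rc=c7['R']@Rt; print(off.round(4),Rc.round(4))
np.savez('handcam.npz',off=off,Rc=Rc)
q=[ 6.15208175e-04,9.98905819e-01,-4.64184509e-02,5.66695948e-03];tc=np.array([ 0.63360264,-0.01390796,0.2386959])
R4=Ro.from_quat([q[1],q[2],q[3],q[0]]).as_matrix(); Rw=Rc@R4.T; np.savez('w4.npz',mtx=c7['mtx'],R=Rw,t=-Rw@(tc+R4@off))
a=[(37,72),(447,72),(75,30),(410,30),(62,152),(420,152),(68,268),(416,268)]
b=[(52,218),(433,220),(82,153),(401,155),(75,289),(400,289),(80,390),(394,390)]
print(hand6('w4',tc,-.0929,list(zip(FB,map(g25,a)))))
print(hand6('w7',s['tcp_pos'],-.1965,list(zip(FB,map(g25,b)))))
E
```

```text
[ 0.0004 -0.0808 -0.145 ] [[ 1.000e+00 -1.600e-03 -3.800e-03]
 [ 3.000e-04  9.478e-01 -3.190e-01]
 [ 4.100e-03  3.190e-01  9.478e-01]]
(array([ 0.0015, -0.0007,  0.0029, -0.0447, -0.0221,  0.0034]), [[-2.4, -1.5], [2.1, -1.5], [-0.8, 0.9], [0.7, 0.8], [1.6, 1.7], [-1.0, 1.7], [1.9, -1.0], [-2.1, -0.8]])
(array([ 0.0008, -0.025 , -0.0004, -0.041 , -0.0171, -0.0071]), [[-2.0, -1.3], [0.2, -0.9], [0.1, 0.1], [-1.2, 0.3], [1.2, 1.1], [0.4, 2.0], [1.2, -1.1], [0.1, -0.2]])
```

Request:
arm_command --steps "34 0 -20 0.1;34 0 -80 0.1;34 0 -140 0.1;34 0 -180 0.1;34 0 -198 0.1;34 0 -205 0.1;34 0 -207 0.1;34 0 -207 0.1"

```text
clock: 14.82
tcp_pos: [0.4537, -0.3097, 0.017]
orientation: [0.001, 0.999, -0.048, 0.004]
wrist_force: [-12.4, 11.6, 35.1]
finger_gap: 0.0589
```

Request:
arm_command --steps "0 0 0 0;0 0 0 0;0 0 0 0;0 0 0 0;-2 -15 0 0;-2 -25 0 0;-2 -25 0 0;-2 -25 0 0" --fingers 0.85

```text
clock: 15.82
tcp_pos: [0.4516, -0.3348, 0.0169]
orientation: [0.001, 0.999, -0.049, 0.004]
wrist_force: [-0.8, 0.2, -0.4]
finger_gap: 0.0788
```

```bash
python3 - <<'E'
from h import *
snap('w8');tilt()
E
```

```text
clock 15.825 tcp [ 0.4516 -0.3348  0.0169] yaw -0.0974 F [-0.8  0.2 -0.4] gap 0.0788
toolz xy [ 0.007  -0.0018] joints [-0.7825  0.4394 -0.3299  0.7954  0.0036  0.8854]
```

View pics/w8.png

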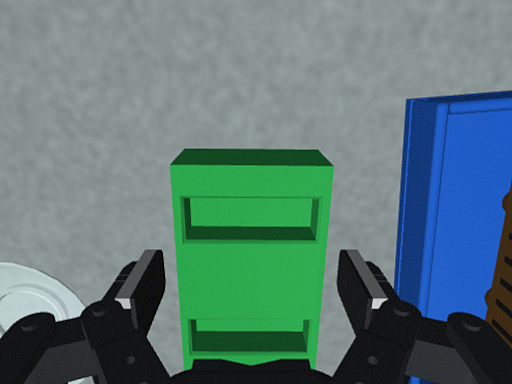

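Request:
arm_command --steps "0 0 0 0;0 0 0 0;0 0 0 0;0 0 0 0;0 0 0 0;0 0 20 0;0 0 80 0;0 0 140 0;0 0 200 0;10 20 240 0;40 70 240 0;70 125 240 0;100 180 240 0;130 235 240 0;160 285 240 0;180 321 240 0;180 321 240 0;180 321 240 0" --fingers -1

```text
clock: 18.12
tcp_pos: [0.6311, -0.0137, 0.2559]
orientation: [0.001, 0.999, -0.048, 0.003]
wrist_force: [-0.5, -0.3, -1.7]
finger_gap: 0.0587
```

```bash
cat >> h.py <<'E'
def crop(fn,b=(140,372,155,350)):
    im=cv2.imread(f'pics/{fn}.png'); cv2.imwrite(f'pics/{fn}c.png',cv2.resize(im[b[0]:b[1],b[2]:b[3]],None,fx=2.5,fy=2.5,interpolation=cv2.INTER_CUBIC))
E
python3 - <<'E'
from h import *
snap('w9');tilt();crop('w9')
E
```

```text
clock 18.125 tcp [ 0.6311 -0.0137  0.2559] yaw -0.0968 F [-0.5 -0.3 -1.7] gap 0.0587
toolz xy [ 0.0055 -0.0019] joints [-1.4920e-01  4.1790e-01  2.5840e-01  1.4055e+00 -1.1000e-03  1.5193e+00]
```

View pics/w9c.png

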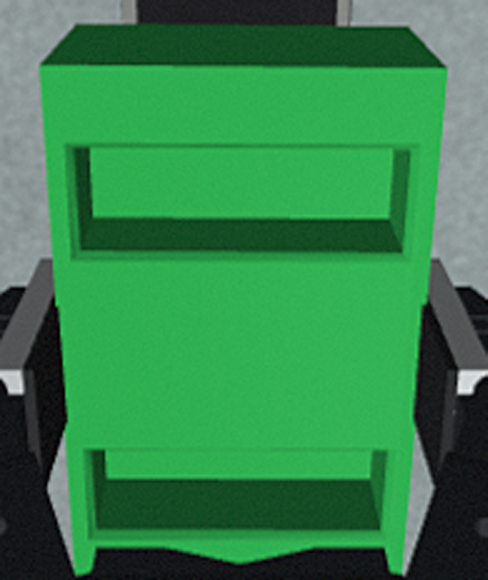

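View pics/w9.png

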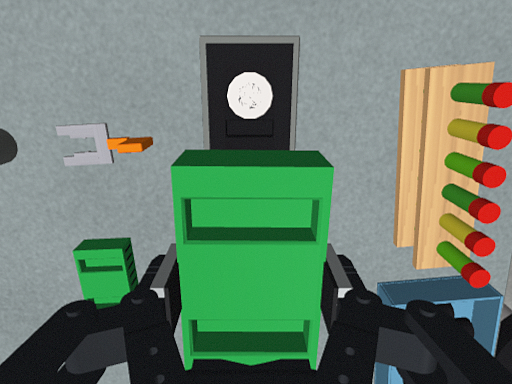

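```bash
python3 - <<'E'
from h import *
FB2=FB+[(-.0258,-.0192,.03),(.0258,-.0192,.03)]
a=[(37,72),(447,72),(75,30),(410,30),(62,152),(420,152),(68,268),(416,268),(84,460),(402,460)]
b=[(42,66),(446,67),(77,25),(410,27),(66,144),(420,144),(71,259),(416,259),(84,450),(399,450)]
s=get_state()
print(hand6('w4',[ 0.63360264,-0.01390796,0.2386959],-.0929,list(zip(FB2,map(g25,a)))))
print(hand6('w9',s['tcp_pos'],-.0968,list(zip(FB2,map(g25,b)))))
E
```

```text
(array([ 0.0016,  0.0001,  0.0004, -0.0043, -0.022 ,  0.0049]), [[-2.1, -0.7], [1.8, -0.9], [-0.7, -1.1], [0.6, -1.4], [2.2, 1.8], [-1.6, 1.7], [2.9, -2.1], [-2.9, -2.0], [2.5, 2.2], [-2.8, 2.5]])
(array([ 0.0004,  0.0018, -0.0041, -0.0038, -0.0047, -0.0018]), [[-2.0, -1.2], [1.9, -1.1], [-0.5, -1.3], [0.1, -1.7], [2.2, 1.8], [-1.8, 2.2], [2.9, -2.0], [-3.3, -1.6], [2.9, 2.3], [-2.6, 2.6]])
```

Request:
arm_command --steps "0 -2 0 0.003;0 -2 -60 0.003;0 -2 -110 0.003;0 -2 -150 0.003;0 -2 -180 0.003;0 -2 -195 0.003;0 -2 -203 0.003;0 -2 -203 0.003;0 -2 -203 0.003"

```text
clock: 19.3
tcp_pos: [0.632, -0.0165, 0.0546]
orientation: [0.001, 0.999, -0.047, 0.004]
wrist_force: [-0.4, -0.5, -1.8]
finger_gap: 0.0587
```

```bash
python3 - <<'E'
from h import *
snap('w10');tilt()
save('side','s10.png')
a=cv2.imread('pics/s10.png')[140:250,280:370]; cv2.imwrite('pics/s10c.png',cv2.resize(a,None,fx=5.4,fy=5.4,interpolation=cv2.INTER_CUBIC))
E
```

```text
clock 19.3 tcp [ 0.632  -0.0165  0.0546] yaw -0.0949 F [-0.4 -0.5 -1.8] gap 0.0587
toolz xy [ 0.0078 -0.0023] joints [-1.5240e-01  5.1630e-01 -9.3100e-02  9.5330e-01 -1.1000e-03  1.5131e+00]
```

View pics/s10c.png

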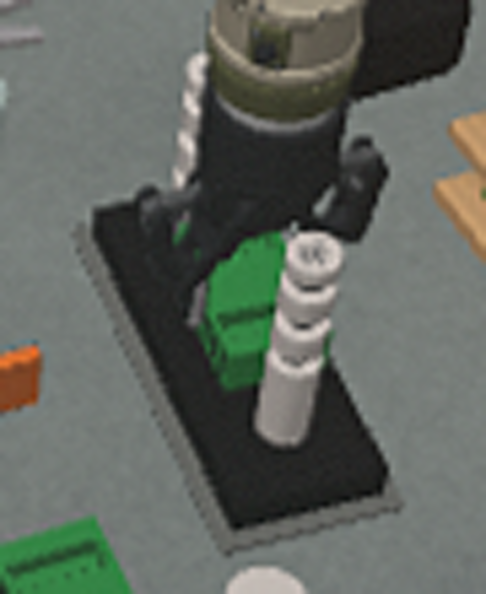

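Request:
arm_command --steps "-1 1 0 0;-1 1 -3 0;-1 1 -6 0;-1 1 -9 0;-1 1 -11 0"

```text
clock: 20.02
tcp_pos: [0.6308, -0.0152, 0.0431]
orientation: [0.001, 0.999, -0.047, 0.004]
wrist_force: [-0.5, 2.3, 2.1]
finger_gap: 0.0586
```

Request:
arm_command --steps "0 1 -2 0;0 1 -4 0;0 1 -6 0;0 1 -8 0;0 1 -9 0;0 1 -10 0"

```text
clock: 20.78
tcp_pos: [0.6315, -0.014, 0.0356]
orientation: [0.001, 0.999, -0.047, 0.005]
wrist_force: [-4.1, 2.0, 13.6]
finger_gap: 0.0587
```

Request:
arm_command --steps "-1 0 -2 0;-1 0 -3 0;-1 0 -4 0;-1 0 -5 0;-1 0 -5 0"

```text
clock: 21.4
tcp_pos: [0.6315, -0.014, 0.0353]
orientation: [0.001, 0.999, -0.047, 0.007]
wrist_force: [-6.4, 0.9, 25.0]
finger_gap: 0.0588
```

```bash
python3 - <<'E'
from h import *
snap('w11');tilt()
save('side','s11.png')
a=cv2.imread('pics/s11.png')[140:250,280:370]; cv2.imwrite('pics/s11c.png',cv2.resize(a,None,fx=5.4,fy=5.4,interpolation=cv2.INTER_CUBIC))
E
```

```text
clock 21.4 tcp [ 0.6315 -0.014   0.0353] yaw -0.0936 F [-6.4  0.9 25. ] gap 0.0588
toolz xy [ 0.0138 -0.0024] joints [-1.4900e-01  5.2880e-01 -1.2490e-01  9.0310e-01 -3.0000e-04  1.5155e+00]
```

View pics/s11c.png

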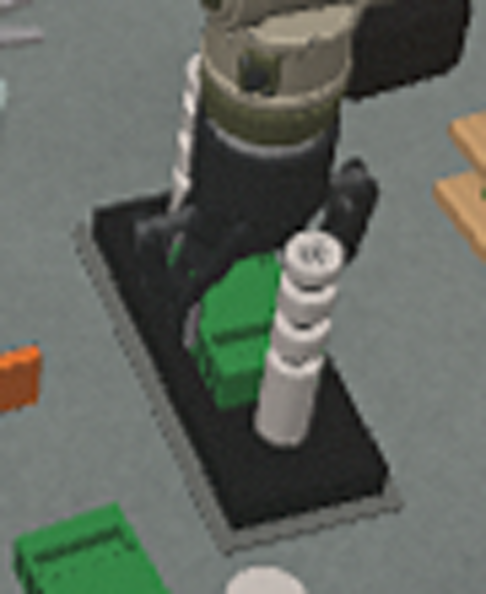

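Request:
arm_command --steps "1 0 2 0;2 0 3 0;3 0 3 0;3 0 3 0"

```text
clock: 22.0
tcp_pos: [0.6316, -0.0139, 0.0376]
orientation: [0.001, 0.999, -0.047, 0.004]
wrist_force: [-7.9, 0.0, 4.1]
finger_gap: 0.0588
```

```bash
python3 - <<'E'
from h import *
s=get_state(); print(s['tcp_pos'],s['wrist_force']); tilt()
E
```

```text
[ 0.63157805 -0.01391269  0.03763781] [-7.87817391  0.03771975  4.0769009 ]
toolz xy [ 0.0078 -0.0024] joints [-1.4840e-01  5.3110e-01 -1.1450e-01  9.1720e-01 -1.2000e-03  1.5161e+00]
```

Request:
arm_command --steps "2 0 -2 0;4 0 -2 0;4 0 -2 0;4 0 -2 0"

```text
clock: 22.5
tcp_pos: [0.6319, -0.014, 0.0361]
orientation: [0.001, 0.999, -0.047, 0.001]
wrist_force: [-13.5, -0.5, 13.2]
finger_gap: 0.0585
```

```bash
python3 - <<'E'
from h import *
s=get_state(); print(s['tcp_pos'],s['wrist_force']); tilt()
E
```

```text
[ 0.63186374 -0.0139766   0.03605268] [-13.50185774  -0.47199276  13.16377467]
toolz xy [ 0.0011 -0.0029] joints [-0.1478  0.538  -0.1068  0.9245 -0.0027  1.5166]
```

Request:
arm_command --steps "0 0 0 0;0 0 0 0;0 0 0 0;0 0 0 0;0 0 50 0;0 0 110 0;0 0 170 0;-10 -5 215 0;-50 -40 215 0;-100 -75 215 0;-150 -110 215 0;-195 -145 215 0;-200 -148 190 0;-200 -148 190 0" --fingers 0.85

```text
clock: 24.25
tcp_pos: [0.4305, -0.162, 0.2251]
orientation: [0.001, 0.999, -0.048, -0.0]
wrist_force: [0.1, -0.3, -0.0]
finger_gap: 0.0789
```

```bash
python3 - <<'E'
from h import *
snap('w12');tilt(); blockfit('w12',(.432,-.16,-.05))
save('side','s12.png')
a=cv2.imread('pics/s12.png')[140:250,280:370]; cv2.imwrite('pics/s12c.png',cv2.resize(a,None,fx=5.4,fy=5.4,interpolation=cv2.INTER_CUBIC))
E
```

```text
clock 24.25 tcp [ 0.4305 -0.162   0.2251] yaw -0.0953 F [ 0.1 -0.3 -0. ] gap 0.0789
toolz xy [ 0.0004 -0.0023] joints [-0.5323  0.0935 -0.243   1.2327 -0.0018  1.1327]
block [ 0.482  -0.1534  0.0152] 1-IoU 0.1272
```

View pics/w12_fit.png

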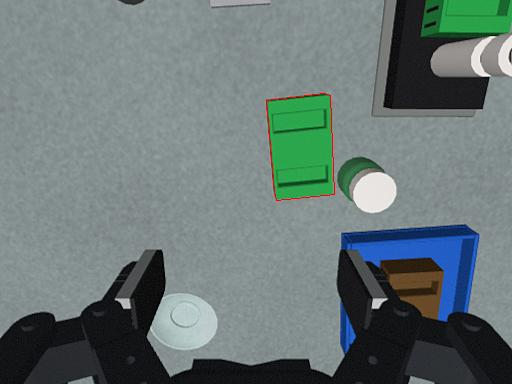

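View pics/s12c.png

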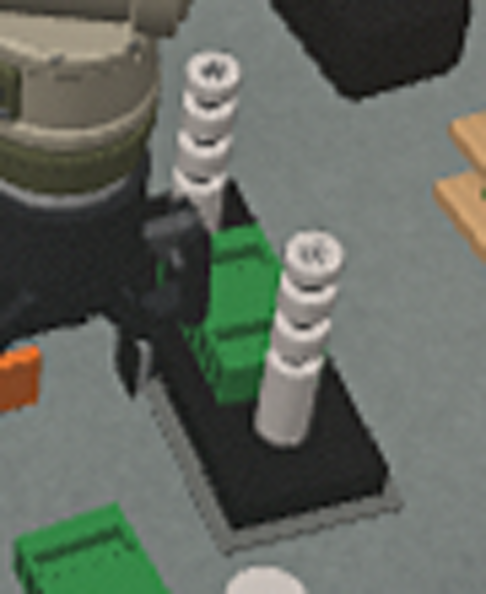

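```bash
python3 - <<'E'
from h import *
v=blockfit('w12',(.482,-.153,.0),hsv=((50,120,110),(75,255,255)))
c=dict(np.load('w12.npz')); print(back(None,(373,191),.06,c).round(3))
yaw=v[2]
for off in(0,.02,.025,.03): print(off,(v[:2]+off*np.array([-np.sin(yaw),np.cos(yaw)])).round(4))
E
```

```text
block [ 0.4819 -0.1547  0.0098] 1-IoU 0.0411
[ 0.548 -0.197  0.06 ]
0 [ 0.4819 -0.1547]
0.02 [ 0.4817 -0.1347]
0.025 [ 0.4817 -0.1297]
0.03 [ 0.4816 -0.1247]
```

Request:
arm_command --steps "51 12 0 0.105;51 12 0 0.105;51 12 -50 0.105;51 12 -100 0.105;51 12 -140 0.105;51 12 -160 0.105;51 12 -160 0.105"

```text
clock: 25.22
tcp_pos: [0.4823, -0.149, 0.0655]
orientation: [0.001, 1.0, 0.006, -0.001]
wrist_force: [-0.5, -0.2, 0.3]
finger_gap: 0.079
```

```bash
python3 - <<'E'
from h import *
snap('w13');tilt()
E
```

```text
clock 25.225 tcp [ 0.4823 -0.149   0.0655] yaw 0.0123 F [-0.5 -0.2  0.3] gap 0.079
toolz xy [ 0.0008 -0.0024] joints [-0.4577  0.294  -0.4081  0.8668 -0.0018  1.1008]
```

View pics/w13.png

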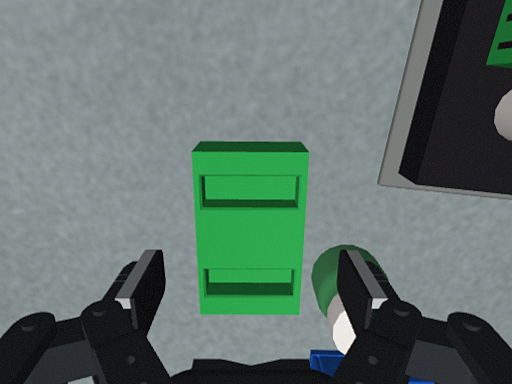

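```bash
python3 - <<'E'
from h import *
c=dict(np.load('w13.npz'))
for p in [(.522,-.16,.02),(.536,-.16,.02),(.536,-.16,.05),(.548,-.173,.06),(.548,-.173,.0),(.548,-.197,.06)]: print(p,proj(None,p,c).round())
E
```

```text
(0.522, -0.16, 0.02) [314. 234.]
(0.536, -0.16, 0.02) [336. 234.]
(0.536, -0.16, 0.05) [350. 259.]
(0.548, -0.173, 0.06) [375. 291.]
(0.548, -0.173, 0.0) [345. 239.]
(0.548, -0.197, 0.06) [369. 328.]
```

Request:
arm_command --steps "0 0 -15 0;0 0 -30 0;0 0 -40 0;0 0 -46 0;0 0 -49 0;0 0 -49 0"

```text
clock: 26.02
tcp_pos: [0.4833, -0.1495, 0.0176]
orientation: [0.001, 1.0, 0.006, 0.0]
wrist_force: [1.3, 0.4, -0.1]
finger_gap: 0.0791
```

Request:
arm_command --steps "0 0 0 0;0 0 0 0;0 0 0 0;0 0 0 0;0 0 0 0;0 0 20 0;0 0 80 0;0 0 140 0;0 0 200 0;5 5 240 -0.107;30 30 240 -0.107;70 65 240 -0.107;110 105 240 -0.107;145 137 240 -0.107;148 140 240 -0.107;148 140 240 -0.107;148 140 240 -0.107" --fingers -1

```text
clock: 28.15
tcp_pos: [0.6304, -0.0104, 0.2576]
orientation: [0.001, 0.999, -0.048, -0.0]
wrist_force: [-0.2, 0.5, -1.5]
finger_gap: 0.0585
```

```bash
python3 - <<'E'
from h import *
snap('w14');tilt();crop('w14')
E
```

```text
clock 28.15 tcp [ 0.6304 -0.0104  0.2576] yaw -0.096 F [-0.2  0.5 -1.5] gap 0.0585
toolz xy [ 0.0002 -0.0025] joints [-0.1428  0.4215  0.2678  1.4165 -0.0025  1.5243]
```

View pics/w14c.png

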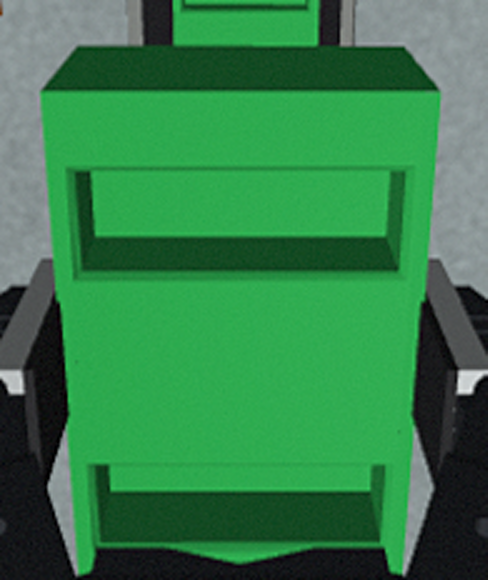

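View pics/w14.png

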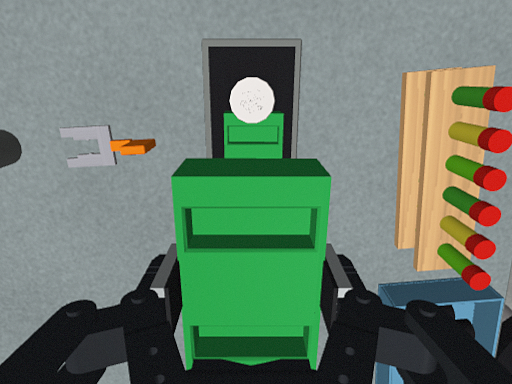

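```bash
python3 - <<'E'
from h import *
FB2=FB+[(-.0258,-.0192,.03),(.0258,-.0192,.03)]
b=[(42,66),(446,67),(77,25),(410,27),(66,144),(420,144),(71,259),(416,259),(84,450),(399,450)]
d=[(42,90),(440,91),(78,46),(405,47),(66,167),(415,167),(73,277),(411,277),(88,465),(397,465)]
s=get_state()
print(hand6('w9',[.6311,-.0137,.2559],-.0968,list(zip(FB2,map(g25,b))))[0])
print(hand6('w14',s['tcp_pos'],-.096,list(zip(FB2,map(g25,d))))[0])
E
```

```text
[ 0.0004  0.0012 -0.0038 -0.0038 -0.0047 -0.0018]
[ 0.0003 -0.0026 -0.0051 -0.0041 -0.0057  0.0044]
```

Request:
arm_command --steps "0 1 0 0;0 1 -60 0;0 1 -110 0;0 1 -145 0;0 1 -165 0;0 1 -174 0;0 1 -174 0;0 1 -174 0"

```text
clock: 29.2
tcp_pos: [0.6314, -0.0099, 0.0853]
orientation: [0.001, 0.999, -0.048, 0.001]
wrist_force: [0.7, 0.4, -1.5]
finger_gap: 0.0591
```

Request:
arm_command --steps "0 -0.5 -4 0;0 -0.5 -8 0;0 -0.5 -10 0;0 -0.5 -12 0;0 -0.5 -13 0;0 -0.5 -14 0"

```text
clock: 29.95
tcp_pos: [0.6321, -0.0099, 0.0724]
orientation: [0.001, 0.999, -0.048, 0.002]
wrist_force: [-2.1, 2.7, 7.6]
finger_gap: 0.0586
```

Request:
arm_command --steps "-0.5 0.5 -2 0;-0.5 0.5 -4 0;-0.5 0.5 -6 0;-0.5 0.5 -7 0;-0.5 0.5 -8 0;-0.5 0.5 -9 0;-0.5 0.5 -9 0"

```text
clock: 30.82
tcp_pos: [0.6323, -0.0099, 0.0664]
orientation: [0.002, 0.999, -0.048, 0.004]
wrist_force: [-2.7, 0.7, 16.0]
finger_gap: 0.0586
```

Request:
arm_command --steps "1 0 -2 0;2 0 -3 0;3 0 -4 0;3 0 -4 0"

```text
clock: 31.32
tcp_pos: [0.6324, -0.01, 0.0663]
orientation: [0.002, 0.999, -0.048, 0.002]
wrist_force: [-14.3, 1.5, 30.2]
finger_gap: 0.059
```

```bash
python3 - <<'E'
from h import *
snap('w15');tilt();crop('w15')
save('side','s15.png')
a=cv2.imread('pics/s15.png')[130:250,270:370]; cv2.imwrite('pics/s15c.png',cv2.resize(a,None,fx=5,fy=5,interpolation=cv2.INTER_CUBIC))
E
```

```text
clock 31.325 tcp [ 0.6324 -0.01    0.0663] yaw -0.0962 F [-14.3   1.5  30.2] gap 0.059
toolz xy [ 0.0038 -0.0047] joints [-0.1406  0.5099 -0.0724  0.9841 -0.0041  1.5264]
```

View pics/s15c.png

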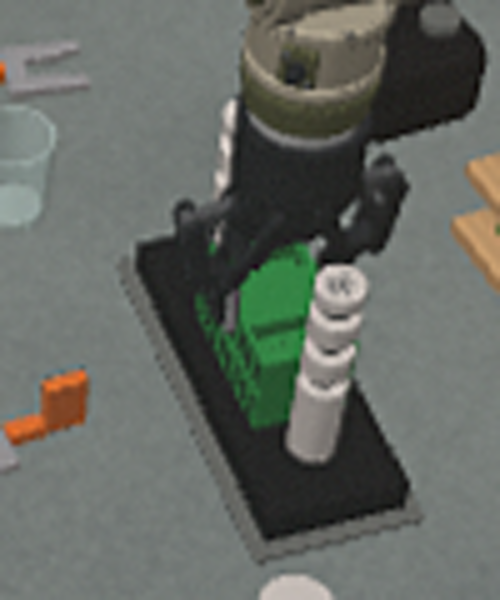

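Request:
arm_command --steps "0 0 0 0;0 0 0 0;0 0 0 0;0 0 0 0;0 0 50 0;0 0 110 0;0 0 160 0;-5 5 190 0;-40 55 190 0;-75 110 190 0;-105 165 190 0;-140 220 190 0;-175 275 190 0;-210 330 190 0;-220 350 160 0;-220 350 160 0;-220 350 160 0" --fingers 0.85

```text
clock: 33.55
tcp_pos: [0.4128, 0.3398, 0.2264]
orientation: [0.003, 0.999, -0.048, 0.002]
wrist_force: [0.2, -0.4, 0.6]
finger_gap: 0.0794
```

```bash
python3 - <<'E'
from h import *
snap('w16');tilt(); blockfit('w16',(.412,.34,0),hsv=((50,80,60),(75,255,255)))
save('side','s16.png')
a=cv2.imread('pics/s16.png')[130:250,270:370]; cv2.imwrite('pics/s16c.png',cv2.resize(a,None,fx=5,fy=5,interpolation=cv2.INTER_CUBIC))
E
```

```text
clock 33.55 tcp [0.4128 0.3398 0.2264] yaw -0.0961 F [ 0.2 -0.4  0.6] gap 0.0794
toolz xy [ 0.0046 -0.0047] joints [ 0.5412  0.2359 -0.0688  1.2646 -0.0064  2.2091]
block [ 0.414   0.3469 -0.1322] 1-IoU 0.0199
```

View pics/w16_fit.png

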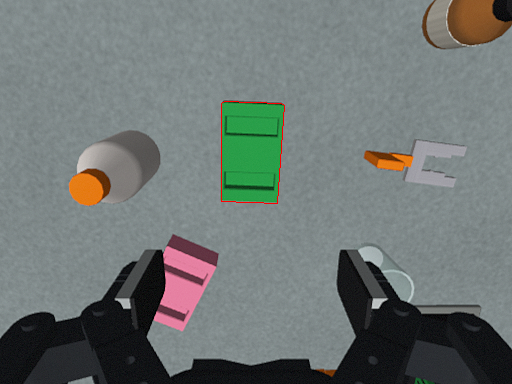

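View pics/s16c.png

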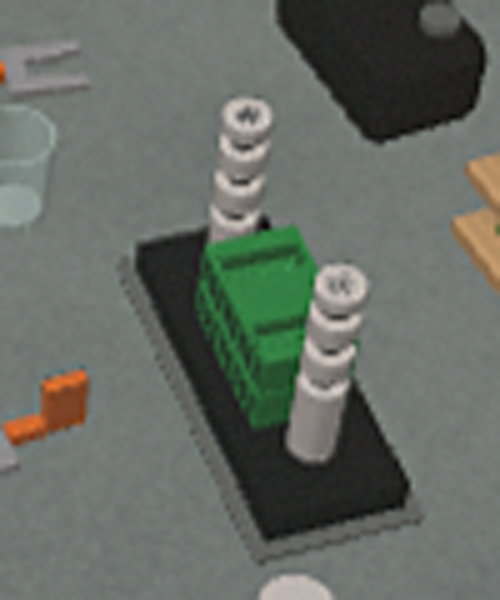

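Request:
arm_command --steps "0 7 0 -0.036;0 7 -60 -0.036;0 7 -120 -0.036;0 7 -165 -0.036;0 7 -190 -0.036;0 7 -203 -0.036;0 7 -210 -0.036;0 7 -210 -0.036;0 7 -210 -0.036"

```text
clock: 34.78
tcp_pos: [0.4145, 0.3469, 0.0182]
orientation: [0.001, 0.998, -0.067, 0.003]
wrist_force: [0.1, -0.1, -0.7]
finger_gap: 0.079
```

Request:
arm_command --steps "0 0 0 0;0 0 0 0;0 0 0 0;0 0 0 0;0 0 0 0;0 0 20 0;0 0 80 0;0 0 140 0;0 0 200 0;10 -15 245 0.039;40 -65 245 0.039;70 -118 245 0.039;102 -170 245 0.039;134 -223 245 0.039;166 -276 245 0.039;198 -329 245 0.039;216 -360 245 0.039;216 -360 245 0.039;216 -360 245 0.039" --fingers -1

```text
clock: 37.15
tcp_pos: [0.63, -0.0128, 0.2628]
orientation: [0.001, 0.999, -0.047, 0.003]
wrist_force: [-0.2, -0.0, -1.9]
finger_gap: 0.0585
```

```bash
python3 - <<'E'
from h import *
snap('w17');tilt();crop('w17')
E
```

```text
clock 37.15 tcp [ 0.63   -0.0128  0.2628] yaw -0.0949 F [-0.2 -0.  -1.9] gap 0.0585
toolz xy [ 0.0059 -0.0027] joints [-0.1459  0.4148  0.2703  1.42   -0.0018  1.5189]
```

View pics/w17c.png

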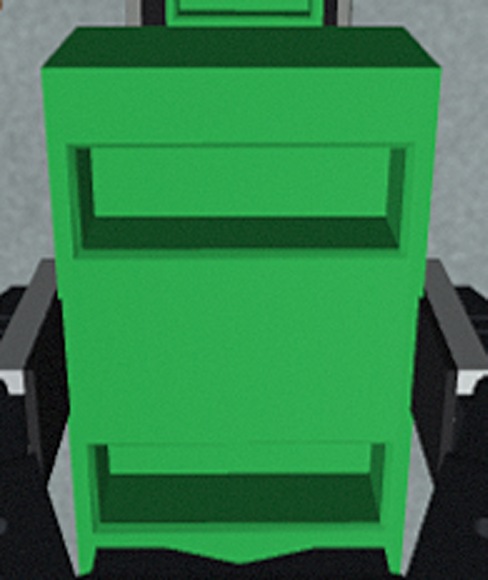

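```bash
python3 - <<'E'
from h import *
FB2=FB+[(-.0258,-.0192,.03),(.0258,-.0192,.03)]
d=[(43,67),(440,68),(78,27),(404,28),(68,144),(413,144),(75,257),(410,257),(89,443),(397,443)]
s=get_state()
print(hand6('w17',s['tcp_pos'],-.0949,list(zip(FB2,map(g25,d))))[0])
E
```

```text
[ 0.0006 -0.0001 -0.0069 -0.0003 -0.0089  0.0042]
```

Request:
arm_command --steps "0.5 0.8 0 0;0.5 0.8 -60 0;0.5 0.8 -105 0;0.5 0.8 -132 0;0.5 0.8 -145 0;0.5 0.8 -149 0;0.5 0.8 -149 0;0.5 0.8 -149 0"

```text
clock: 38.2
tcp_pos: [0.6313, -0.0115, 0.1156]
orientation: [0.001, 0.999, -0.047, 0.004]
wrist_force: [0.4, -0.3, -2.3]
finger_gap: 0.0591
```

Request:
arm_command --steps "0 -1 -2 0;0 -1 -5 0;0 -1 -8 0;0 -1 -10 0;0 -1 -12 0;0 -1 -13 0;0 -1 -14 0"

```text
clock: 39.08
tcp_pos: [0.632, -0.0129, 0.103]
orientation: [0.002, 0.999, -0.047, 0.005]
wrist_force: [-1.5, -1.3, 8.7]
finger_gap: 0.0587
```

Request:
arm_command --steps "0 0 -2 0;0 0 -4 0;0.5 0 -6 0;0.5 0 -8 0;1 0 -9 0;1 0 -10 0;1 0 -10 0"

```text
clock: 39.95
tcp_pos: [0.6333, -0.0133, 0.0975]
orientation: [0.002, 0.999, -0.047, 0.007]
wrist_force: [-7.7, -1.0, 23.8]
finger_gap: 0.0589
```

Request:
arm_command --steps "1 0 -2 0;2 0 -3 0;3 0 -4 0;4 0 -4 0;4 0 -4 0"

```text
clock: 40.58
tcp_pos: [0.6335, -0.0134, 0.0975]
orientation: [0.003, 0.999, -0.047, 0.005]
wrist_force: [-18.1, -0.7, 29.7]
finger_gap: 0.0586
```

```bash
python3 - <<'E'
from h import *
snap('w18');tilt()
save('side','s18.png')
a=cv2.imread('pics/s18.png')[130:250,270:370]; cv2.imwrite('pics/s18c.png',cv2.resize(a,None,fx=5,fy=5,interpolation=cv2.INTER_CUBIC))
E
```

```text
clock 40.575 tcp [ 0.6335 -0.0134  0.0975] yaw -0.0945 F [-18.1  -0.7  29.7] gap 0.0586
toolz xy [ 0.0089 -0.0065] joints [-0.1453  0.4834 -0.0337  1.0439 -0.0051  1.52  ]
```

View pics/s18c.png

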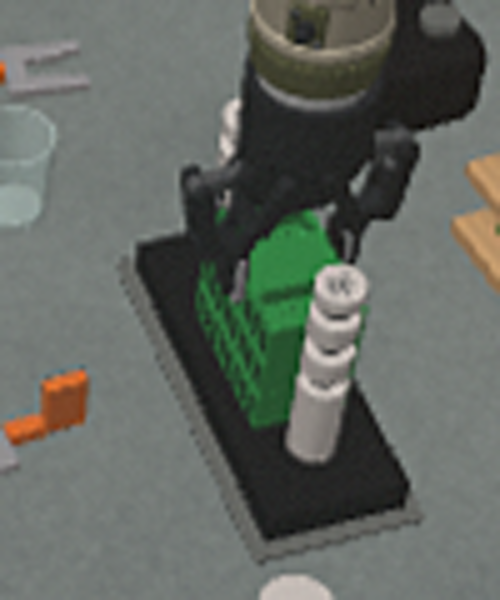

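Request:
arm_command --steps "1 1 2 0;3 2 3 0;4 2 3 0;4 2 3 0"

```text
clock: 41.18
tcp_pos: [0.6351, -0.0127, 0.0997]
orientation: [0.004, 0.999, -0.048, 0.002]
wrist_force: [-8.2, -5.0, 2.3]
finger_gap: 0.0586
```

```bash
python3 - <<'E'
from h import *
tilt()
E
```

```text
toolz xy [ 0.0035 -0.009 ] joints [-0.1422  0.489  -0.0189  1.0582 -0.0084  1.5239]
```

Request:
arm_command --steps "-1 -2 -2 0;-1 -4 -4 0;-1 -5 -5 0;-1 -5 -5 0"

```text
clock: 41.68
tcp_pos: [0.6338, -0.0139, 0.0977]
orientation: [0.001, 0.999, -0.046, 0.002]
wrist_force: [-9.5, 10.3, 18.6]
finger_gap: 0.0586
```

```bash
python3 - <<'E'
from h import *
tilt()
E
```

```text
toolz xy [ 0.0046 -0.0025] joints [-0.1476  0.4874 -0.0265  1.0519 -0.0018  1.5161]
```

Request:
arm_command --steps "0 0 0 0;0 0 0 0;0 0 0 0;0 0 0 0;0 0 50 0;0 0 110 0;0 0 170 0;-5 5 230 0;-5 5 230 0;-5 5 230 0" --fingers 1

```text
clock: 42.92
tcp_pos: [0.6289, -0.009, 0.3272]
orientation: [0.001, 0.999, -0.047, 0.002]
wrist_force: [-0.3, -0.5, -0.1]
finger_gap: 0.0858
```

```bash
python3 - <<'E'
from h import *
snap('w19');tilt()
save('side','s19.png')
a=cv2.imread('pics/s19.png')[130:250,270:370]; cv2.imwrite('pics/s19c.png',cv2.resize(a,None,fx=5,fy=5,interpolation=cv2.INTER_CUBIC))
im=cv2.imread('pics/w19.png');cv2.imwrite('pics/w19c.png',cv2.resize(im[40:270,170:350],None,fx=2.5,fy=2.5,interpolation=cv2.INTER_CUBIC))
E
```

```text
clock 42.925 tcp [ 0.6289 -0.009   0.3272] yaw -0.0931 F [-0.3 -0.5 -0.1] gap 0.0858
toolz xy [ 0.0024 -0.0022] joints [-0.1411  0.4246  0.4381  1.5817 -0.0018  1.5229]
```

View pics/s19c.png

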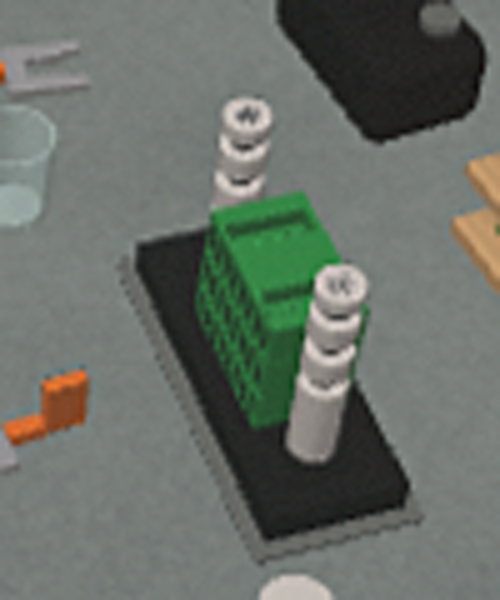

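View pics/w19c.png

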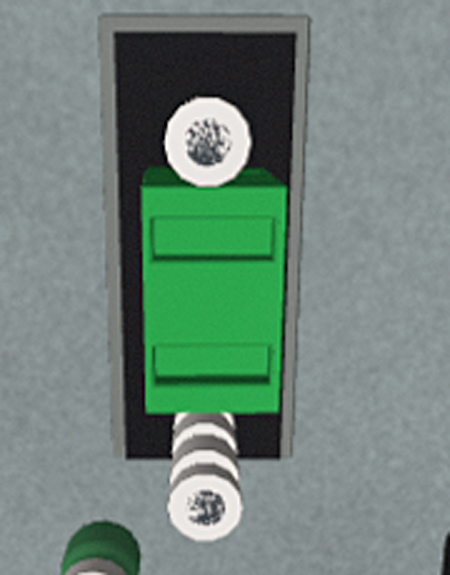

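View pics/w19.png

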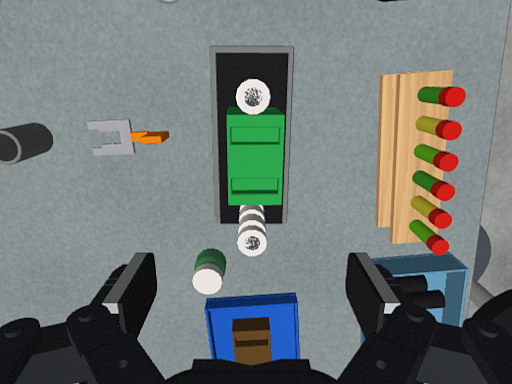

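```bash
python3 - <<'E'
from h import *
c=dict(np.load('w19.npz')); g=lambda a:g25(a,(170,40))
S=[((0,.07,.175),(208,142)),((0,-.07,.175),(205,508)),((-.045,.115,.03),(115,33)),((.045,.115,.03),(296,33)),((.045,-.115,.03),(281,458)),((-.045,-.115,.03),(127,458))]
x,r=fitpose([p for p,_ in S],[g(u) for _,u in S],c,[.63,-.01,-.09]);print('base',x.round(4),r.round(1).tolist())
for zt in(.118,.12,.122,.124,.127):
    S=[((-.03,.05,zt),(143,187)),((.03,.05,zt),(287,187)),((.03,-.05,zt),(281,412)),((-.03,-.05,zt),(147,412)),((-.0258,.0368,zt),(151,216)),((.0258,.0368,zt),(274,216)),((-.0258,-.0192,zt),(155,345)),((.0258,-.0192,zt),(270,345))]
    x,r=fitpose([p for p,_ in S],[g(u) for _,u in S],c,[.63,-.01,-.09]);print(zt,x.round(4),np.sqrt((r**2).mean()).round(2),r[:4].round(1).tolist())
E
```

```text
base [ 0.631  -0.0135 -0.095 ] [[0.1, 0.3], [0.5, -0.0], [-0.5, -0.7], [0.3, -0.4], [-0.0, 0.5], [-0.5, 0.5]]
0.118 [ 0.6343 -0.0143 -0.0908] 0.54 [[-0.5, -0.3], [-0.5, -0.4], [-0.8, -0.7], [0.0, -0.6]]
0.12 [ 0.6344 -0.0139 -0.0904] 0.51 [[-0.7, -0.5], [-0.3, -0.6], [-0.6, -0.5], [-0.1, -0.3]]
0.122 [ 0.6344 -0.0134 -0.0899] 0.54 [[-0.8, -0.8], [-0.1, -0.9], [-0.5, -0.2], [-0.2, -0.1]]
0.124 [ 0.6344 -0.0129 -0.0894] 0.63 [[-1.0, -1.0], [0.0, -1.2], [-0.3, -0.0], [-0.3, 0.2]]
0.127 [ 0.6344 -0.0122 -0.0888] 0.83 [[-1.3, -1.4], [0.3, -1.6], [-0.0, 0.4], [-0.5, 0.6]]
```

Request:
arm_command --steps "4 -4 0 0;4 -4 -60 0;4 -4 -120 0;4 -4 -170 0;4 -4 -205 0;4 -4 -222 0;4 -4 -231 0;4 -4 -231 0;4 -4 -231 0"

```text
clock: 44.15
tcp_pos: [0.6334, -0.0131, 0.0962]
orientation: [0.001, 0.999, -0.047, 0.002]
wrist_force: [0.2, 0.7, 1.3]
finger_gap: 0.0854
```

Request:
arm_command --steps "0 0 0 0;0 0 0 0;0 0 0 0;0 0 0 0;0 0 0 0;0 0 0 0;-1 0 -1 0;-2 0 -1 0;-3 0 -1 0;-4 0 -1 0;-5 0 -2 0;-5 0 -2 0" --fingers -1

```text
clock: 45.65
tcp_pos: [0.6331, -0.013, 0.0974]
orientation: [0.001, 0.999, -0.046, 0.007]
wrist_force: [6.2, 2.6, 7.0]
finger_gap: 0.0584
```

```bash
python3 - <<'E'
from h import *
tilt()
E
```

```text
toolz xy [ 0.0144 -0.0024] joints [-1.4710e-01  4.7850e-01 -4.2000e-02  1.0356e+00 -3.0000e-04  1.5162e+00]
```

Request:
arm_command --steps "-2 0 -1 0;-4 0 -1 0;-6 0 -1 0;-7 0 -1 0;-7 0 -1 0"

```text
clock: 46.28
tcp_pos: [0.631, -0.0129, 0.0983]
orientation: [0.001, 0.999, -0.046, 0.012]
wrist_force: [10.7, 3.1, 1.7]
finger_gap: 0.0585
```

```bash
python3 - <<'E'
from h import *
tilt()
E
```

```text
toolz xy [ 0.0247 -0.0022] joints [-1.4820e-01  4.6610e-01 -6.0000e-02  1.0199e+00  1.4000e-03  1.5142e+00]
```

Request:
arm_command --steps "0 0 0 0;0 0 0 0;0 0 0 0;0 0 0 0;0 0 50 0;0 0 110 0;0 0 170 0;-5 5 230 0;-5 5 230 0;-5 5 230 0" --fingers 1

```text
clock: 47.52
tcp_pos: [0.6259, -0.0079, 0.3279]
orientation: [0.001, 0.999, -0.046, 0.012]
wrist_force: [-0.6, -0.2, -1.1]
finger_gap: 0.0855
```

```bash
python3 - <<'E'
from h import *
snap('w20');tilt()
im=cv2.imread('pics/w20.png');cv2.imwrite('pics/w20c.png',cv2.resize(im[40:270,170:350],None,fx=2.5,fy=2.5,interpolation=cv2.INTER_CUBIC))
save('side','s20.png')
a=cv2.imread('pics/s20.png')[130:250,270:370]; cv2.imwrite('pics/s20c.png',cv2.resize(a,None,fx=5,fy=5,interpolation=cv2.INTER_CUBIC))
E
```

```text
clock 47.525 tcp [ 0.6259 -0.0079  0.3279] yaw -0.0917 F [-0.6 -0.2 -1.1] gap 0.0855
toolz xy [ 0.0223 -0.0019] joints [-1.4150e-01  3.9820e-01  3.9960e-01  1.5499e+00  1.2000e-03  1.5211e+00]
```

View pics/w20c.png

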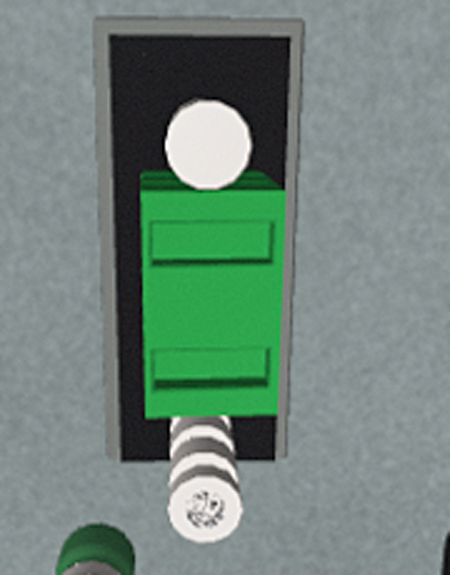

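View pics/s20c.png

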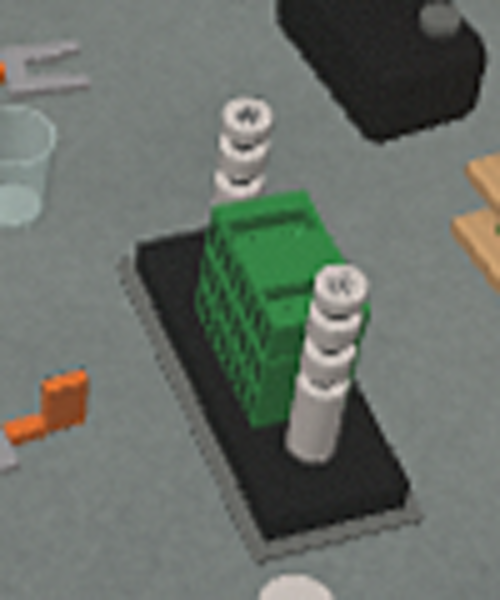

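```bash
cat > stk.py <<'E'
from h import *
def stk(fn,rods,plate,blk,o=(170,40)):
    c=dict(np.load(fn+'.npz')); g=lambda a:g25(a,o)
    S=list(zip([(0,.07,.175),(0,-.07,.175),(-.045,.115,.03),(.045,.115,.03),(.045,-.115,.03),(-.045,-.115,.03)],rods+plate))
    x,r=fitpose([p for p,_ in S],[g(u) for _,u in S],c,[.63,-.01,-.09]);print('base',x.round(4),r.round(1).tolist())
    b=x
    for zt in(.118,.12,.122,.124):
        S=list(zip([(-.03,.05,zt),(.03,.05,zt),(.03,-.05,zt),(-.03,-.05,zt),(-.0258,.0368,zt),(.0258,.0368,zt),(-.0258,-.0192,zt),(.0258,-.0192,zt)],blk))
        x,r=fitpose([p for p,_ in S],[g(u) for _,u in S],c,[.63,-.01,-.09])
        d=x[:2]-b[:2]; cc,s=np.cos(b[2]),np.sin(b[2]); print(zt,x.round(4),'rel base mm',(1e3*np.array([cc*d[0]+s*d[1],-s*d[0]+cc*d[1]])).round(1),np.sqrt((r**2).mean()).round(2))
E
python3 - <<'E'
from stk import *
stk('w20',[(208,146),(205,508)],[(111,37),(290,37),(274,460),(121,460)],[(141,190),(285,190),(278,416),(146,416),(150,221),(272,221),(154,347),(268,347)])
E
```

```text
base [ 0.6308 -0.0135 -0.0975] [[0.2, 0.0], [0.1, 0.8], [-0.9, -1.2], [0.4, -0.5], [0.3, 0.4], [-0.4, 0.6]]
0.118 [ 0.6346 -0.0147 -0.0905] rel base mm [ 3.9 -0.8] 0.56
0.12 [ 0.6346 -0.0143 -0.0905] rel base mm [ 3.9 -0.5] 0.52
0.122 [ 0.6346 -0.0139 -0.0906] rel base mm [ 3.8 -0.1] 0.55
0.124 [ 0.6345 -0.0135 -0.0907] rel base mm [3.7 0.3] 0.64
```

```bash
python3 - <<'E'
from h import *
im=cv2.imread('pics/w19.png');cv2.imwrite('pics/w19z.png',cv2.resize(im[95:125,215:295],None,fx=9,fy=9,interpolation=cv2.INTER_CUBIC))
im=cv2.imread('pics/w20.png');cv2.imwrite('pics/w20z.png',cv2.resize(im[95:125,215:295],None,fx=9,fy=9,interpolation=cv2.INTER_CUBIC))
a=cv2.imread('pics/s20.png')[160:220,305:350]; cv2.imwrite('pics/s20z.png',cv2.resize(a,None,fx=10,fy=10,interpolation=cv2.INTER_CUBIC))
for fn in('w19','w20'):
    c=dict(np.load(fn+'.npz'))
    cy,sy=np.cos(-.094),np.sin(-.094)
    for z in(.03,.06,.09,.12):
        print(fn,z,[((proj(None,(.631+cy*a-sy*.05,-.0134+sy*a+cy*.05,z),c)-[215,95]+.5)*9).round() for a in(-.03,.03)])
c=camera_info('side')
for z in(.03,.06,.09,.12):
    print('side',z,[((proj(None,(.631+cy*a-sy*b,-.0134+sy*a+cy*b,z),c)-[305,160]+.5)*10).round() for a,b in((-.03,.05),(-.03,-.05),(.03,-.05))])
E
```

```text
w19 0.03 [array([124., 108.]), array([542., 109.])]
w19 0.06 [array([111., 126.]), array([558., 127.])]
w19 0.09 [array([ 96., 148.]), array([577., 149.])]
w19 0.12 [array([ 78., 173.]), array([600., 174.])]
w20 0.03 [array([106., 118.]), array([522., 118.])]
w20 0.06 [array([ 96., 136.]), array([542., 137.])]
w20 0.09 [array([ 84., 158.]), array([564., 159.])]
w20 0.12 [array([ 71., 183.]), array([591., 184.])]
side 0.03 [array([ 37., 320.]), array([155., 559.]), array([338., 513.])]
side 0.06 [array([ 45., 257.]), array([165., 497.]), array([351., 451.])]
side 0.09 [array([ 52., 192.]), array([175., 433.]), array([364., 387.])]
side 0.12 [array([ 60., 125.]), array([186., 367.]), array([378., 321.])]
```

View pics/w19z.png

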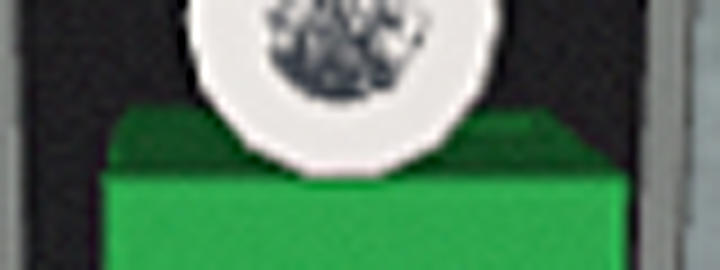

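View pics/w20z.png

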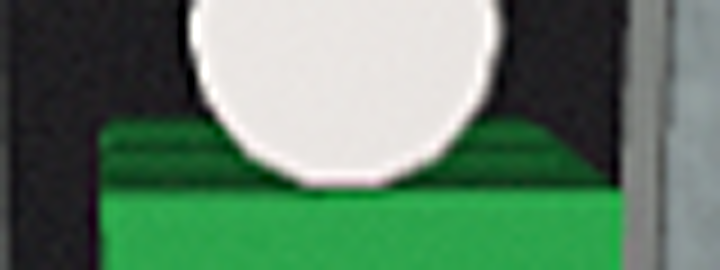

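View pics/s20z.png

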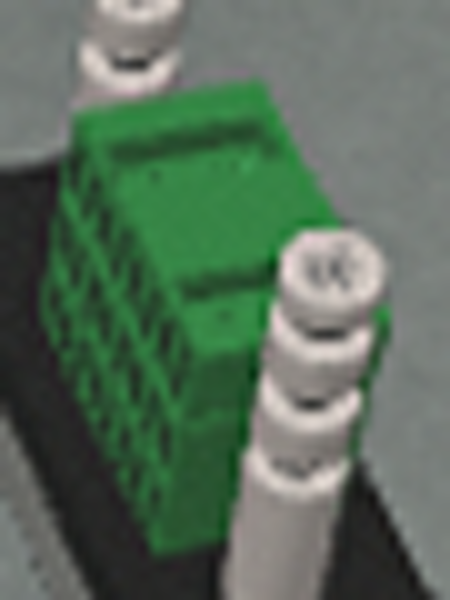

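Request:
arm_command --steps "-16 -4 0 0;-16 -4 -50 0;-16 -4 -100 0;-16 -4 -150 0;-16 -4 -180 0;-16 -4 -195 0;-16 -4 -200 0;-16 -4 -200 0" --fingers -1

```text
clock: 48.62
tcp_pos: [0.6097, -0.012, 0.1267]
orientation: [0.0, 0.999, -0.046, 0.011]
wrist_force: [0.6, -0.2, 0.7]
finger_gap: -0.0
```

Request:
arm_command --steps "0 0 -3 0;0 0 -5 0;0 0 -7 0;0 0 -9 0;0 0 -10 0;0 0 -11 0"

```text
clock: 49.38
tcp_pos: [0.6098, -0.0114, 0.12]
orientation: [0.0, 0.999, -0.046, 0.013]
wrist_force: [-11.1, 3.1, 28.0]
finger_gap: 0.0
```

Request:
arm_command --steps "0 0 3 0;0 0 10 0;20 -2 12 0;42 -4 12 0;42 -4 12 0;42 -4 6 0;42 -4 3 0;42 -4 1 0;42 -4 -1 0;42 -4 -3 0;42 -4 -4 0"

```text
clock: 50.75
tcp_pos: [0.6524, -0.0153, 0.1201]
orientation: [0.0, 0.999, -0.045, 0.015]
wrist_force: [-6.8, 1.4, 21.7]
finger_gap: -0.0001
```

Request:
arm_command --steps "0 0 5 0;0 0 60 0;-10 3 120 0;-25 7 180 0;-25 7 208 0;-25 7 208 0;-25 7 208 0"

```text
clock: 51.62
tcp_pos: [0.6272, -0.0084, 0.3269]
orientation: [0.0, 0.999, -0.046, 0.014]
wrist_force: [0.3, -0.0, -0.0]
finger_gap: 0.0001
```

```bash
python3 - <<'E'
from h import *
snap('w21');tilt()
im=cv2.imread('pics/w21.png');cv2.imwrite('pics/w21c.png',cv2.resize(im[40:270,170:350],None,fx=2.5,fy=2.5,interpolation=cv2.INTER_CUBIC))
cv2.imwrite('pics/w21z.png',cv2.resize(im[85:125,215:295],None,fx=9,fy=9,interpolation=cv2.INTER_CUBIC))
E
```

```text
clock 51.625 tcp [ 0.6272 -0.0084  0.3269] yaw -0.0911 F [ 0.3 -0.  -0. ] gap 0.0001
toolz xy [ 0.0262 -0.0018] joints [-0.1422  0.3975  0.3973  1.5444  0.002   1.5197]
```

View pics/w21c.png

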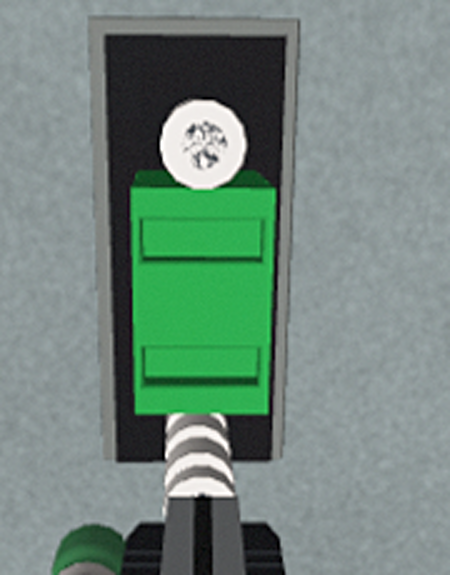

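View pics/w21z.png

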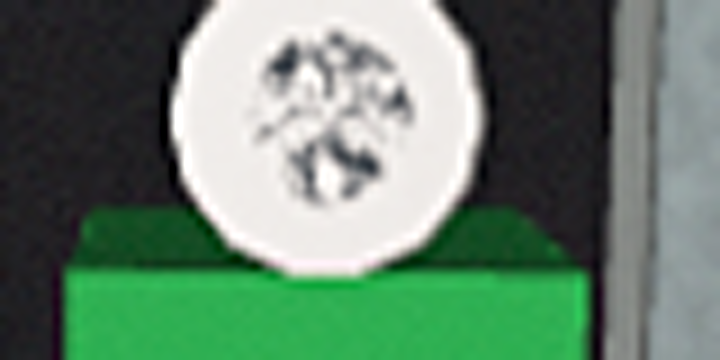

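```bash
python3 - <<'E'
from h import *
c=dict(np.load('w21.npz')); g=lambda a:g25(a,(170,40))
S=[((0,.07,.175),(203,145)),((-.045,.115,.03),(105,37)),((.045,.115,.03),(287,37)),((.045,-.115,.03),(271,461)),((-.045,-.115,.03),(116,461))]
b,r=fitpose([p for p,_ in S],[g(u) for _,u in S],c,[.63,-.01,-.09]);print('base',b.round(4),r.round(1).tolist())
blk=[(132,188),(276,188),(269,413),(136,413),(141,219),(263,219),(145,346),(259,346)]
for zt in(.12,):
    S=list(zip([(-.03,.05,zt),(.03,.05,zt),(.03,-.05,zt),(-.03,-.05,zt),(-.0258,.0368,zt),(.0258,.0368,zt),(-.0258,-.0192,zt),(.0258,-.0192,zt)],blk))
    x,r=fitpose([p for p,_ in S],[g(u) for _,u in S],c,b);print(x.round(4),np.sqrt((r**2).mean()).round(2))
cy,sy=np.cos(-.094),np.sin(-.094)
for z in(.03,.06,.09,.12):
        print(z,[((proj(None,(.631+cy*a-sy*.05,-.0134+sy*a+cy*.05,z),c)-[215,85]+.5)*9).round() for a in(-.03,.03)])
print(((proj(None,(.631+.07*.094,-.0134+.0697,.175),c)-[215,85]+.5)*9).round())
E
```

```text
base [ 0.6308 -0.0137 -0.0975] [[0.3, 0.5], [-0.3, -1.2], [-0.0, -0.4], [0.0, 0.3], [-0.0, 0.6]]
[ 0.6327 -0.0132 -0.0941] 0.4
0.03 [array([ 90., 207.]), array([508., 208.])]
0.06 [array([ 79., 226.]), array([527., 227.])]
0.09 [array([ 67., 248.]), array([549., 249.])]
0.12 [array([ 53., 273.]), array([575., 274.])]
[329. 120.]
```

Request:
arm_command --steps "0 0 0 0.18;0 0 0 0.36;-30 5 0 0.55;-60 10 0 0.73;-90 15 0 0.92;-120 18 0 1.1;-150 18 -20 1.28;-150 18 -50 1.47;-150 18 -90 1.66;-150 18 -100 1.66;-150 18 -100 1.66" --fingers -0.1

```text
clock: 53.05
tcp_pos: [0.4763, 0.0097, 0.2254]
orientation: [-0.011, 0.709, 0.705, 0.008]
wrist_force: [0.2, -0.5, 0.0]
finger_gap: 0.0384
```

```bash
python3 - <<'E'
from h import *
snap('w22');tilt()
E
```

```text
clock 53.05 tcp [0.4763 0.0097 0.2254] yaw 1.5658 F [ 0.2 -0.5  0. ] gap 0.0384
toolz xy [-0.0009  0.0264] joints [-0.1648  0.1275 -0.2031  1.2453  0.0259 -0.1605]
```

View pics/w22.png

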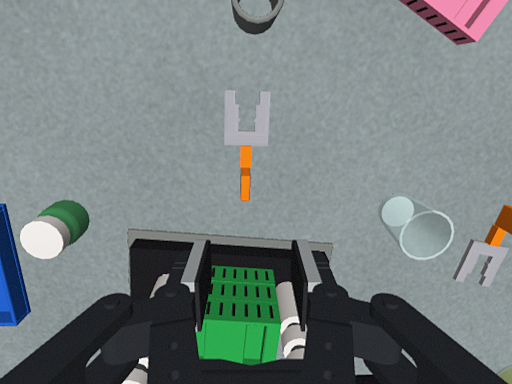

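```bash
python3 - <<'E'
from h import *
im=cv2.imread('pics/w22.png');cv2.imwrite('pics/w22c.png',cv2.resize(im[80:210,205:285],None,fx=4.5,fy=4.5,interpolation=cv2.INTER_CUBIC))
E
```

```text
(no output)
```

View pics/w22c.png

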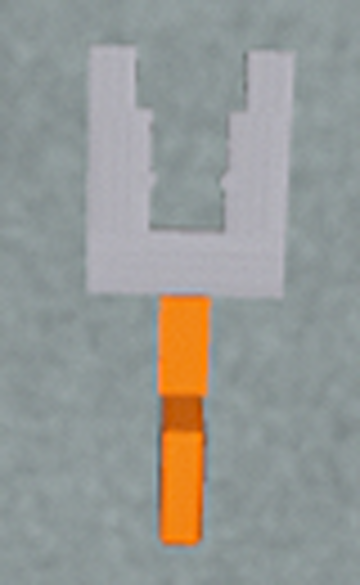

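```bash
cat >> h.py <<'E'
def clipfit(fn,pts,x0,f,o,z0=0.):
    c=dict(np.load(fn+'.npz')); 
    g=lambda a:(np.array(a)-f/2+.5)/f+np.array(o)
    P=[(p[0],p[1],p[2]+z0) for p,_ in pts]
    x,r=fitpose(P,[g(u) for _,u in pts],c,x0); print('clip',x.round(4),'rms',np.sqrt((r**2).mean()).round(2),r.round(1).tolist())
    fx=x[0]-.062*np.cos(x[2]); fy=x[1]-.062*np.sin(x[2]); print('fin',round(fx,4),round(fy,4)); return x
E
python3 - <<'E'
from h import *
T=.006;H=.044
pts=[((.034,.024,T),(90,46)),((.034,-.024,T),(295,52)),((.034,.013,T),(135,46)),((.034,-.013,T),(247,52)),
((-.048,.005,H),(163,432)),((-.048,-.005,H),(203,432)),((-.076,.005,H),(163,543)),((-.076,-.005,H),(202,543))]
clipfit('w22',pts,[.45,.01,3.14],4.5,(205,80))
E
```

```text
clip [0.4399 0.0108 3.1071] rms 0.49 [[-0.3, -0.3], [-0.1, -0.2], [0.2, 0.0], [0.1, -0.5], [-0.1, -0.3], [0.8, -0.1], [-0.7, 0.9], [0.2, 1.1]]
fin 0.5019 0.0087
```

Request:
arm_command --steps "25 -1 0 -0.03;25 -1 -60 -0.03;25 -1 -120 -0.03;25 -1 -165 -0.03;25 -1 -190 -0.03;25 -1 -205 -0.03;25 -1 -212 -0.03;25 -1 -212 -0.03;25 -1 -212 -0.03"

```text
clock: 54.22
tcp_pos: [0.5031, 0.0085, 0.0156]
orientation: [-0.009, 0.719, 0.695, 0.01]
wrist_force: [-0.9, -0.6, 0.1]
finger_gap: 0.0383
```

```bash
python3 - <<'E'
from h import *
snap('w23');tilt()
E
```

```text
clock 54.225 tcp [0.5031 0.0085 0.0156] yaw 1.5363 F [-0.9 -0.6  0.1] gap 0.0383
toolz xy [0.0019 0.0261] joints [-0.1586  0.3511 -0.4765  0.7454  0.0261 -0.1242]
```

View pics/w23.png

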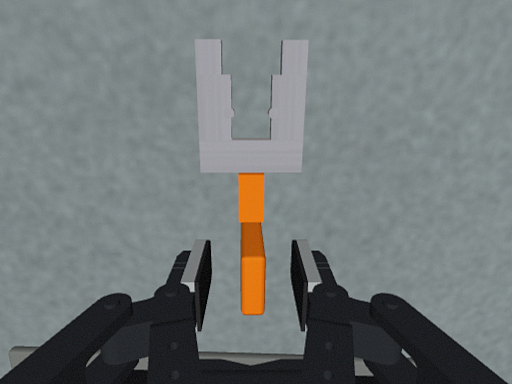

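Request:
arm_command --steps "0 0 -2 0;0 0 -2 0;0 0 -2 0;0 0 -2 0;0 0 -2 0;0 0 20 0;0 0 80 0;0 0 140 0;0 0 200 -0.18;0 0 220 -0.36;15 -30 220 -0.55;30 -60 220 -0.73;45 -90 220 -0.92;60 -120 220 -1.1;75 -150 220 -1.28;90 -180 220 -1.46;110 -213 220 -1.63;110 -213 220 -1.63;110 -213 220 -1.63" --fingers -1 --newtons 60

```text
clock: 56.65
tcp_pos: [0.6124, -0.2041, 0.2346]
orientation: [0.001, 0.999, -0.046, 0.012]
wrist_force: [-0.5, -0.0, -1.1]
finger_gap: 0.0091
```

```bash
python3 - <<'E'
from h import *
snap('w24');tilt(); save('side','s24.png')
E
```

```text
clock 56.65 tcp [ 0.6124 -0.2041  0.2346] yaw -0.0927 F [-0.5 -0.  -1.1] gap 0.0091
toolz xy [ 0.0245 -0.0025] joints [-0.4494  0.433   0.2297  1.3443  0.0084  1.2138]
```

View pics/w24.png

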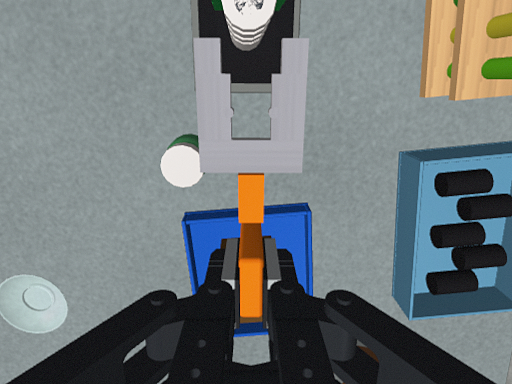

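View pics/s24.png

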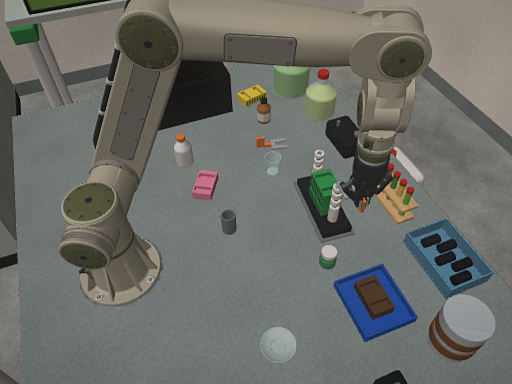

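```bash
python3 - <<'E'
from h import *
im=cv2.imread('pics/w24.png');cv2.imwrite('pics/w24c.png',cv2.resize(im[30:330,180:325],None,fx=2,fy=2,interpolation=cv2.INTER_CUBIC))
im=cv2.imread('pics/w23.png');cv2.imwrite('pics/w23c.png',cv2.resize(im[30:330,180:325],None,fx=2,fy=2,interpolation=cv2.INTER_CUBIC))
E
```

```text
(no output)
```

View pics/w24c.png

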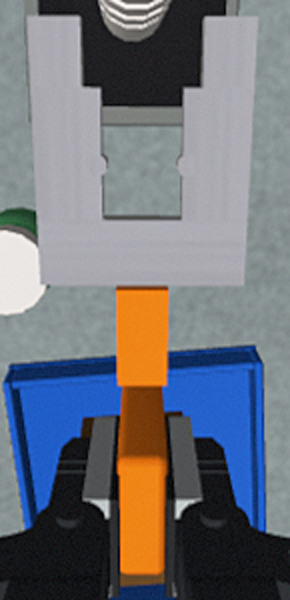

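View pics/w23c.png

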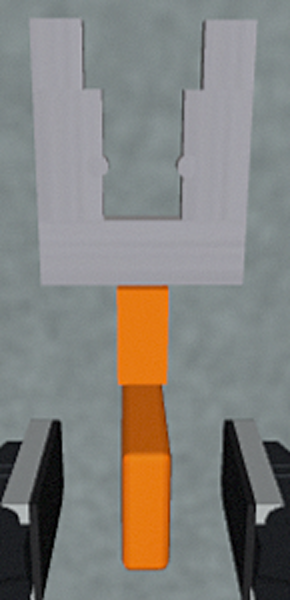

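```bash
python3 - <<'E'
from h import *
T=.006;H=.044
P=[(.034,.024,T),(.034,-.024,T),(.034,.013,T),(.034,-.013,T),(-.0085,.009,T),(-.0085,-.009,T),(-.048,.005,H),(-.048,-.005,H),(-.076,.005,H),(-.076,-.005,H)]
U24=[(27,15),(258,16),(82,15),(204,16),(103,217),(183,217),(120,464),(166,463),(121,574),(165,574)]
U23=[(31,18),(256,19),(84,18),(204,19),(104,216),(182,216),(123,456),(169,455),(124,568),(168,568)]
for fn,U,tcp,yaw in(('w23',U23,[.5031,.0085,.0156],1.5363),('w24',U24,[.6124,-.2041,.2346],-.0927)):
    c=dict(np.load(fn+'.npz')); Rz=Ro.from_euler('z',yaw).as_matrix(); R=c['R']@Rz; t=c['R']@np.array(tcp)+c['t']
    Pn=np.array(P); Un=(np.array(U)-.5)/2+[180,30]
    def f(v):
        W=(Ro.from_rotvec(v[3:])*Ro.from_euler('z',np.pi/2)).apply(Pn)+v[:3]; q=(c['mtx']@(R@W.T+t[:,None])).T
        return np.r_[(q[:,:2]/q[:,2:]-Un).ravel(),v[3:]*2]
    r=least_squares(f,[0,.062,-.015,0,0,0]); print(fn,r.x.round(4),r.fun[:-3].reshape(-1,2).round(1).tolist())
E
```

```text
w23 [ 0.0004  0.0634 -0.0164  0.0301 -0.0063 -0.0009] [[-0.8, -0.1], [0.9, -0.1], [-1.0, -0.0], [0.8, -0.2], [0.2, 1.3], [-0.1, 1.3], [-0.9, -0.9], [1.2, -0.6], [-0.9, -0.0], [0.5, -0.3]]
w24 [ 0.0003  0.0634 -0.0134  0.0545 -0.0202  0.0009] [[-0.7, 0.0], [1.1, -0.2], [-1.3, 0.1], [1.2, -0.3], [0.1, 1.4], [-0.5, 1.4], [-1.1, -1.1], [1.3, -0.7], [-0.8, -0.1], [0.7, -0.1]]
```

Request:
arm_command --steps "0 0 -40 -0.001;0 0 -75 -0.001;0 0 -92 -0.001;0 0 -98 -0.001;0 0 -98 -0.001;0 0 -98 -0.001"

```text
clock: 57.5
tcp_pos: [0.6131, -0.2036, 0.1388]
orientation: [0.001, 0.999, -0.046, 0.014]
wrist_force: [0.0, 0.9, -1.5]
finger_gap: 0.0088
```

```bash
python3 - <<'E'
from h import *
snap('w25');tilt(); save('side','s25.png')
a=cv2.imread('pics/s25.png')[150:240,300:420]; cv2.imwrite('pics/s25c.png',cv2.resize(a,None,fx=6,fy=6,interpolation=cv2.INTER_CUBIC))
c=camera_info('side'); b=np.array([.6309,-.0134]); cy,sy=np.cos(-.094),np.sin(-.094)
for z in(.122,.133,.175,.03): print(z,((proj('side',(b[0]+.07*sy,b[1]-.07*cy,z),c)-[300,150]+.5)*6).round())
E
```

```text
clock 57.5 tcp [ 0.6131 -0.2036  0.1388] yaw -0.0927 F [ 0.   0.9 -1.5] gap 0.0088
toolz xy [ 0.027  -0.0038] joints [-0.4488  0.4661  0.0439  1.1226  0.0083  1.2149]
0.122 [216. 294.]
0.133 [219. 279.]
0.175 [230. 220.]
0.03 [193. 412.]
```

View pics/s25c.png

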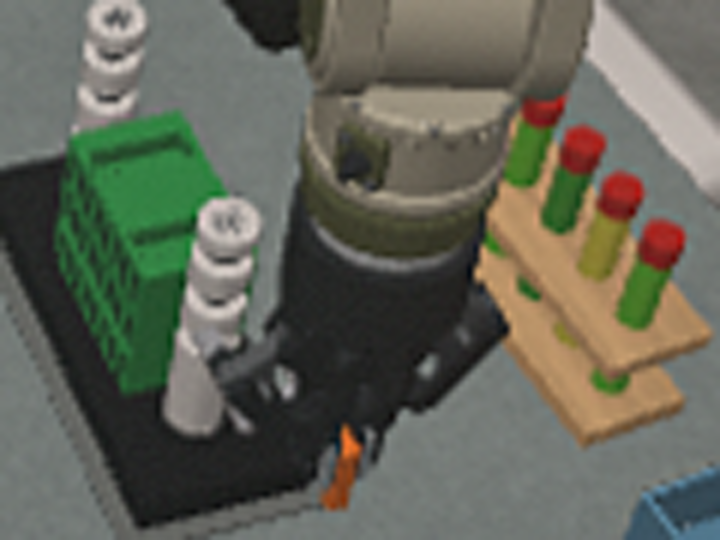

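View pics/w25.png

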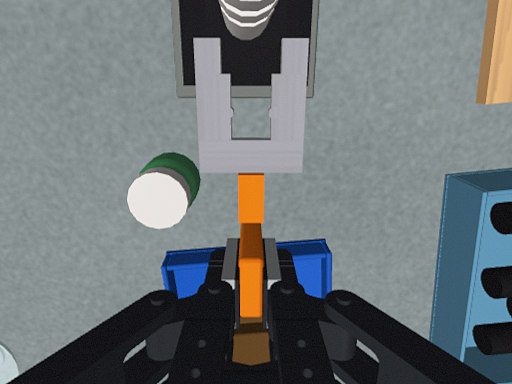

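Request:
arm_command --steps "0 0 -2 0;0 0 -2 0;1 8 -2 0;1.5 14 -2 0;2 20 -2 0;2.5 26 -2 0;3 32 -2 0;3.5 38 -2 0;4 42 -2 0;4 42 -2 0"

```text
clock: 58.85
tcp_pos: [0.6171, -0.1614, 0.1366]
orientation: [0.001, 0.999, -0.046, 0.013]
wrist_force: [-0.1, -0.4, -1.2]
finger_gap: 0.0091
```

```bash
python3 - <<'E'
from h import *
snap('w26');tilt(); save('side','s26.png')
a=cv2.imread('pics/s26.png')[150:240,300:420]; cv2.imwrite('pics/s26c.png',cv2.resize(a,None,fx=6,fy=6,interpolation=cv2.INTER_CUBIC))
E
```

```text
clock 58.85 tcp [ 0.6171 -0.1614  0.1366] yaw -0.0925 F [-0.1 -0.4 -1.2] gap 0.0091
toolz xy [ 0.0269 -0.0038] joints [-0.3851  0.4518  0.0159  1.1085  0.0066  1.2786]
```

View pics/s26c.png

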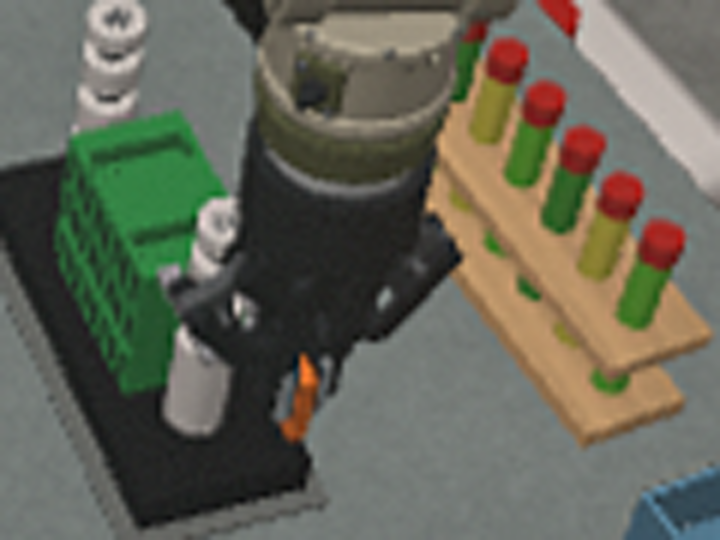

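View pics/w26.png

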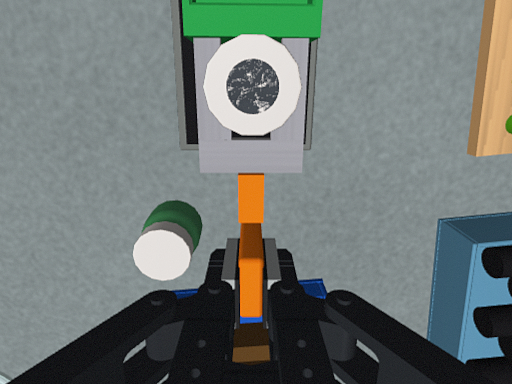

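Request:
arm_command --steps "0.3 3 0 0;0.6 6 0 0;0.9 9 0 0;1.1 11 0 0;1.3 13 0 0;1.5 15 0 0;1.6 17 0 0;1.7 18 0 0;1.7 18 0 0"

```text
clock: 60.08
tcp_pos: [0.6187, -0.145, 0.1368]
orientation: [0.003, 0.999, -0.047, 0.013]
wrist_force: [-4.0, -4.9, -0.6]
finger_gap: 0.0091
```

```bash
python3 - <<'E'
from h import *
snap('w27');tilt()
E
```

```text
clock 60.075 tcp [ 0.6187 -0.145   0.1368] yaw -0.0937 F [-4.  -4.9 -0.6] gap 0.0091
toolz xy [ 0.0267 -0.0063] joints [-0.3581  0.4466  0.0081  1.1051  0.0034  1.3065]
```

View pics/w27.png

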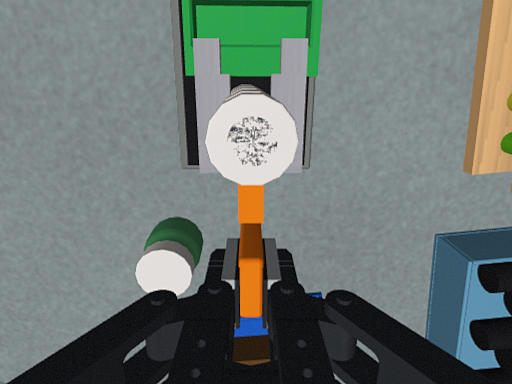

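Request:
arm_command --steps "0.2 2 0 0;0.3 3 0 0;0.4 4 0 0;0.4 4 0 0"

```text
clock: 60.62
tcp_pos: [0.6187, -0.1447, 0.1372]
orientation: [0.006, 0.999, -0.048, 0.013]
wrist_force: [-4.3, -12.4, 0.4]
finger_gap: 0.009
```

Request:
arm_command --steps "0 0 0 0;0 0 0 0;0 0 0 0;0 0 0 0;0 0 40 0;0 0 90 0;0 0 140 0;0 0 190 0;-5 10 190 0;-5 30 190 0;-5 30 190 0" --fingers -0.1

```text
clock: 62.0
tcp_pos: [0.613, -0.1124, 0.3257]
orientation: [0.005, 0.999, -0.047, 0.012]
wrist_force: [-0.2, -0.0, 0.2]
finger_gap: 0.0386
```

```bash
python3 - <<'E'
from h import *
snap('w28');tilt();save('side','s28.png');save('top','t28.png')
a=cv2.imread('pics/s28.png')[150:240,290:410]; cv2.imwrite('pics/s28c.png',cv2.resize(a,None,fx=6,fy=6,interpolation=cv2.INTER_CUBIC))
E
```

```text
clock 62.0 tcp [ 0.613  -0.1124  0.3257] yaw -0.0937 F [-0.2 -0.   0.2] gap 0.0386
toolz xy [ 0.0231 -0.0124] joints [-0.3089  0.3906  0.3856  1.54   -0.0048  1.3561]
```

View pics/s28c.png

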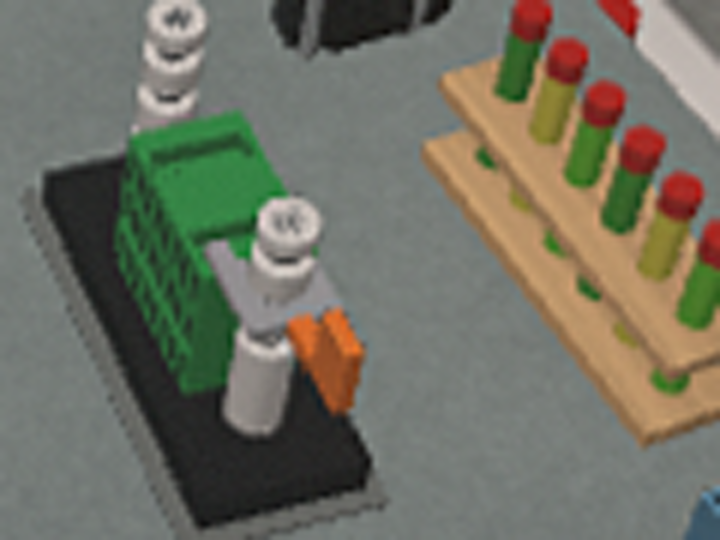

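View pics/w28.png

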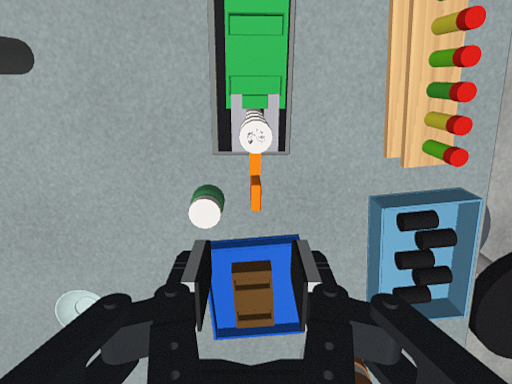

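View pics/t28.png

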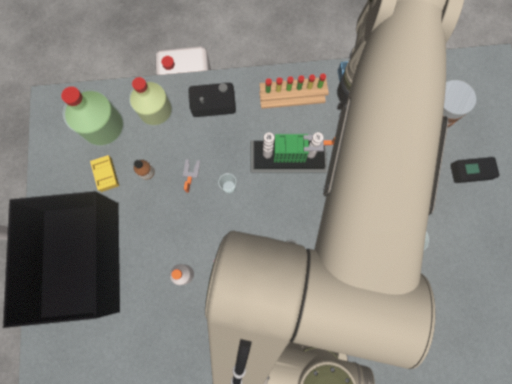

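Request:
arm_command --steps "-8 50 0 0.18;-16 100 0 0.36;-24 150 0 0.55;-32 200 0 0.73;-40 250 0 0.92;-48 300 0 1.1;-56 350 -20 1.28;-64 400 -50 1.46;-68 424 -90 1.66;-68 424 -100 1.66;-68 424 -100 1.66;-68 424 -100 1.66"

```text
clock: 63.65
tcp_pos: [0.5465, 0.3089, 0.2275]
orientation: [-0.004, 0.71, 0.704, 0.013]
wrist_force: [-0.7, 0.4, 1.5]
finger_gap: 0.0386
```

```bash
python3 - <<'E'
from h import *
snap('w29');tilt()
E
```

```text
clock 63.65 tcp [0.5465 0.3089 0.2275] yaw 1.5617 F [-0.7  0.4  1.5] gap 0.0386
toolz xy [0.0133 0.0254] joints [0.3777 0.3989 0.1604 1.3104 0.0187 0.3868]
```

View pics/w29.png

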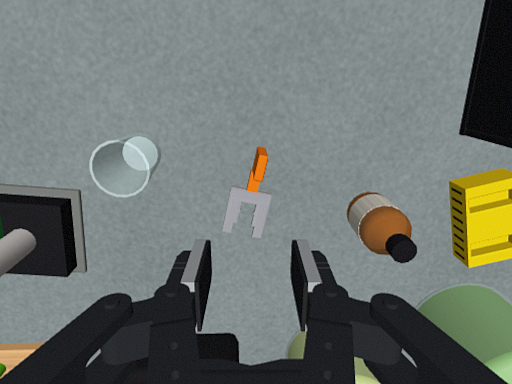

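```bash
python3 - <<'E'
from h import *
im=cv2.imread('pics/w29.png');cv2.imwrite('pics/w29c.png',cv2.resize(im[140:245,210:285],None,fx=5.5,fy=5.5,interpolation=cv2.INTER_CUBIC))
E
```

```text
(no output)
```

View pics/w29c.png

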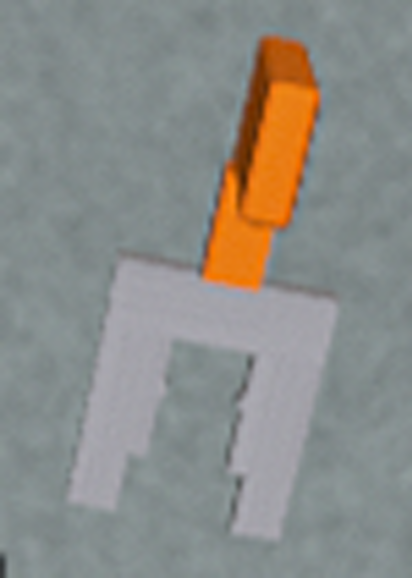

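```bash
python3 - <<'E'
from h import *
T=.006;H=.044
pts=[((.034,-.024,T),(68,500)),((.034,-.013,T),(113,510)),((.034,.013,T),(232,532)),((.034,.024,T),(278,540)),
((-.048,-.005,H),(240,215)),((-.048,.005,H),(287,227)),((-.076,-.005,H),(270,82)),((-.076,.005,H),(318,92))]
clipfit('w29',pts,[.6,.3,-.2],5.5,(210,140))
E
```

```text
clip [ 0.6146  0.3094 -0.222 ] rms 0.54 [[-0.3, 0.0], [0.5, -0.2], [-0.2, -0.3], [0.2, -0.1], [-0.8, 1.2], [0.1, 0.9], [-0.2, -0.6], [0.7, -0.4]]
fin 0.5541 0.323
```

Request:
arm_command --steps "7 14 0 -0.18;7 14 -40 -0.213;7 14 -100 -0.213;7 14 -150 -0.213;7 14 -170 -0.213;7 14 -170 -0.213;7 14 -170 -0.213"

```text
clock: 64.58
tcp_pos: [0.5554, 0.3232, 0.0599]
orientation: [-0.002, 0.781, 0.624, 0.016]
wrist_force: [0.6, -0.5, 0.4]
finger_gap: 0.0385
```

```bash
python3 - <<'E'
from h import *
snap('w30');tilt()
E
```

```text
clock 64.575 tcp [0.5554 0.3232 0.0599] yaw 1.3479 F [ 0.6 -0.5  0.4] gap 0.0385
toolz xy [0.0222 0.0236] joints [ 0.3961  0.5128 -0.0847  0.9437  0.0132  0.619 ]
```

View pics/w30.png

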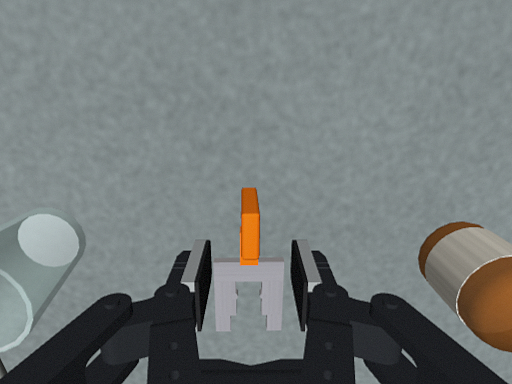

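Request:
arm_command --steps "-1 0 -15 0;-1 0 -30 0;-1 0 -42 0;-1 0 -47 0;-1 0 -47 0;-1 0 -47 0"

```text
clock: 65.38
tcp_pos: [0.5548, 0.3235, 0.0135]
orientation: [-0.002, 0.781, 0.624, 0.016]
wrist_force: [0.8, 0.2, -0.4]
finger_gap: 0.0386
```

```bash
python3 - <<'E'
from h import *
snap('w31');tilt()
E
```

```text
clock 65.375 tcp [0.5548 0.3235 0.0135] yaw 1.3482 F [ 0.8  0.2 -0.4] gap 0.0386
toolz xy [0.023  0.0239] joints [ 0.3968  0.5554 -0.1401  0.8449  0.0132  0.6196]
```

View pics/w31.png

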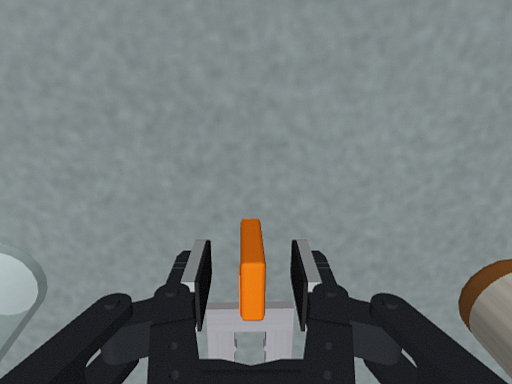

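Request:
arm_command --steps "0 0 0 0;0 0 0 0;0 0 0 0;0 0 0 0;0 0 0 0;0 0 20 0;0 0 80 0;0 0 140 0;0 0 200 -0.18;10 -15 220 -0.36;20 -35 220 -0.54;32 -55 220 -0.72;44 -75 220 -0.9;56 -95 220 -1.08;68 -115 220 -1.26;80 -130 220 -1.442;94 -146 220 -1.442;94 -146 220 -1.442;94 -146 220 -1.442" --fingers -1

```text
clock: 67.8
tcp_pos: [0.6486, 0.1777, 0.2333]
orientation: [0.009, 0.999, -0.046, 0.013]
wrist_force: [0.6, -0.1, -1.1]
finger_gap: 0.0089
```

```bash
python3 - <<'E'
from h import *
snap('w32');tilt();save('side','s32.png')
a=cv2.imread('pics/s32.png')[80:240,250:410]; cv2.imwrite('pics/s32c.png',cv2.resize(a,None,fx=3.7,fy=3.7,interpolation=cv2.INTER_CUBIC))
E
```

```text
clock 67.8 tcp [0.6486 0.1777 0.2333] yaw -0.0921 F [ 0.6 -0.1 -1.1] gap 0.0089
toolz xy [ 0.0262 -0.0194] joints [ 0.1592  0.4932  0.3199  1.3746 -0.0233  1.8218]
```

View pics/w32.png

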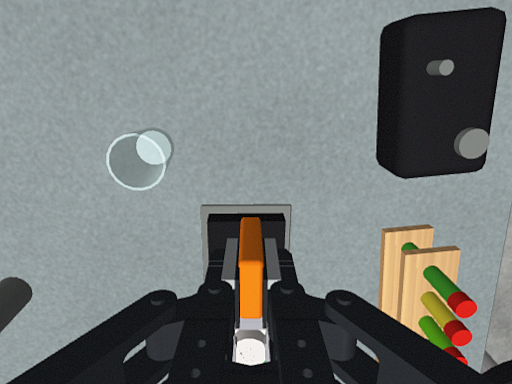

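View pics/s32c.png

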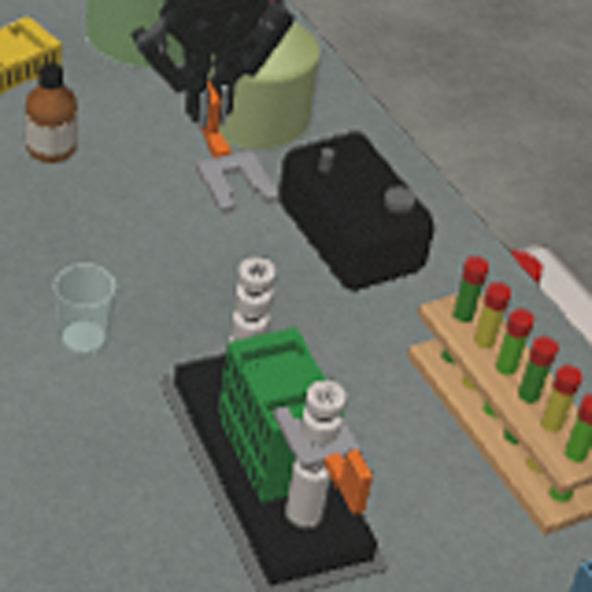

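```bash
python3 - <<'E'
from h import *
a=cv2.imread('pics/s32.png')[95:142,295:330]; cv2.imwrite('pics/s32z.png',cv2.resize(a,None,fx=12,fy=12,interpolation=cv2.INTER_CUBIC))
P=[(.034,.024,.006),(.034,.013,.006),(.034,-.013,.006),(.034,-.024,.006),(-.02,.024,.006),(-.02,-.024,.006)]
tcp=np.array([.6486,.1777,.2333]);yaw=-1.664
for p in(0,-.03,.03):
    Rm=Ro.from_euler('z',yaw)*Ro.from_euler('y',-p)   # p>0: prongs up
    org=tcp+Ro.from_euler('z',yaw).apply([.0614,0,0])+[0,0,-.0135+.0614*p]
    print(p,[((proj('side',Rm.apply(q)+org)-[295,95]+.5)*12).round().tolist() for q in P])
E
```

```text
0 [[365.0, 453.0], [323.0, 462.0], [223.0, 483.0], [180.0, 491.0], [282.0, 316.0], [103.0, 352.0]]
-0.03 [[364.0, 462.0], [322.0, 471.0], [222.0, 492.0], [180.0, 501.0], [282.0, 320.0], [102.0, 357.0]]
0.03 [[366.0, 443.0], [324.0, 452.0], [224.0, 473.0], [181.0, 482.0], [283.0, 311.0], [103.0, 348.0]]
```

View pics/s32z.png

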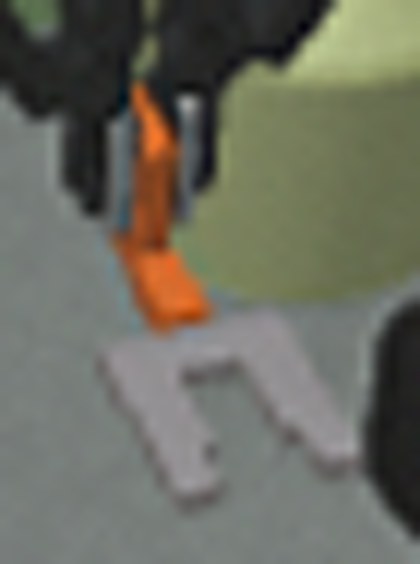

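Request:
arm_command --steps "0 0 -40 -0.002;0 0 -70 -0.002;0 0 -88 -0.002;0 0 -96 -0.002;0 0 -96 -0.002;0 0 -96 -0.002"

```text
clock: 68.65
tcp_pos: [0.6491, 0.1784, 0.1389]
orientation: [0.009, 0.999, -0.047, 0.015]
wrist_force: [-0.4, 0.2, 0.1]
finger_gap: 0.0093
```

```bash
python3 - <<'E'
from h import *
snap('w33');tilt();save('side','s33.png')
a=cv2.imread('pics/s33.png')[130:200,290:360]; cv2.imwrite('pics/s33c.png',cv2.resize(a,None,fx=8,fy=8,interpolation=cv2.INTER_CUBIC))
E
```

```text
clock 68.65 tcp [0.6491 0.1784 0.1389] yaw -0.0937 F [-0.4  0.2  0.1] gap 0.0093
toolz xy [ 0.0285 -0.0192] joints [ 0.1596  0.5211  0.1331  1.1577 -0.0234  1.8239]
```

View pics/s33c.png

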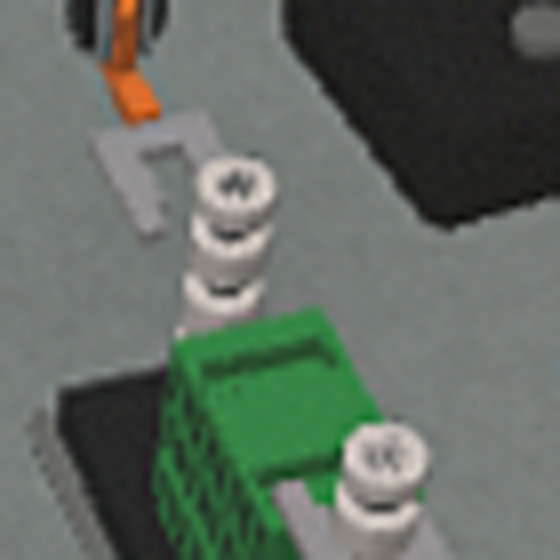

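Request:
arm_command --steps "0 0 -1 0;-0.5 -6 -1 0;-1 -11 -1 0;-1.6 -17 -1 0;-2.2 -23 -1 0;-2.7 -29 -1 0;-3.3 -35 -1 0;-3.8 -41 -1 0;-4.3 -46 -1 0;-4.3 -46 -1 0"

```text
clock: 70.0
tcp_pos: [0.6448, 0.1319, 0.1379]
orientation: [0.009, 0.999, -0.047, 0.015]
wrist_force: [1.0, -0.9, -1.8]
finger_gap: 0.0091
```

```bash
python3 - <<'E'
from h import *
snap('w34');tilt();save('side','s34.png')
a=cv2.imread('pics/s34.png')[130:200,290:360]; cv2.imwrite('pics/s34c.png',cv2.resize(a,None,fx=8,fy=8,interpolation=cv2.INTER_CUBIC))
E
```

```text
clock 70.0 tcp [0.6448 0.1319 0.1379] yaw -0.0944 F [ 1.  -0.9 -1.8] gap 0.0091
toolz xy [ 0.0284 -0.0191] joints [ 0.0903  0.4913  0.082   1.1348 -0.0216  1.755 ]
```

View pics/s34c.png

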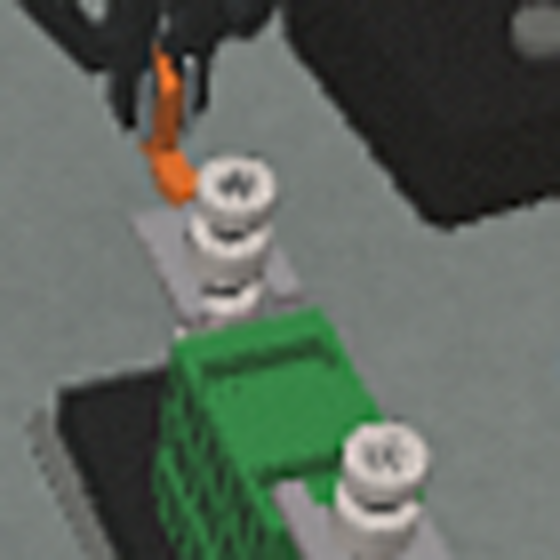

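Request:
arm_command --steps "-0.3 -3 0 0;-0.6 -6 0 0;-0.9 -9 0 0;-1.1 -11 0 0;-1.3 -13 0 0;-1.5 -15 0 0;-1.6 -17 0 0;-1.7 -18 0 0;-1.7 -18 0 0"

```text
clock: 71.22
tcp_pos: [0.6433, 0.1166, 0.1383]
orientation: [0.007, 0.999, -0.046, 0.015]
wrist_force: [-0.9, 7.7, -0.7]
finger_gap: 0.0091
```

Request:
arm_command --steps "-0.2 -2 0 0;-0.3 -3 0 0;-0.4 -4 0 0;-0.4 -4 0 0"

```text
clock: 71.72
tcp_pos: [0.6431, 0.1164, 0.1388]
orientation: [0.003, 0.999, -0.045, 0.015]
wrist_force: [0.8, 12.3, 0.1]
finger_gap: 0.0089
```

```bash
python3 - <<'E'
from h import *
snap('w35');tilt();save('side','s35.png')
a=cv2.imread('pics/s35.png')[130:200,290:360]; cv2.imwrite('pics/s35c.png',cv2.resize(a,None,fx=8,fy=8,interpolation=cv2.INTER_CUBIC))
E
```

```text
clock 71.725 tcp [0.6431 0.1164 0.1388] yaw -0.0897 F [ 0.8 12.3  0.1] gap 0.0089
toolz xy [ 0.0303 -0.0075] joints [ 0.0607  0.4784  0.0632  1.1258 -0.0093  1.7211]
```

View pics/s35c.png

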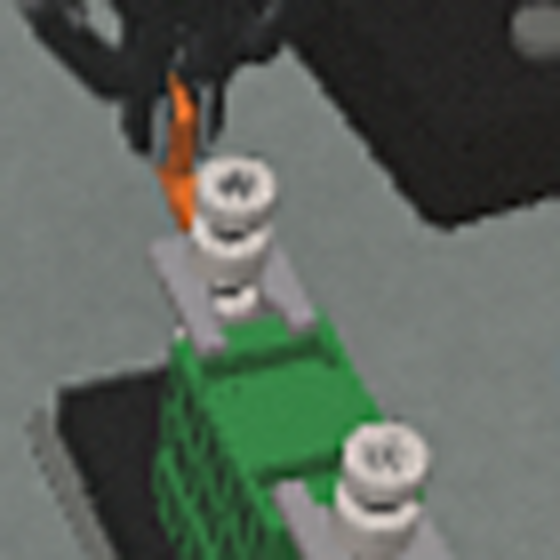

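Hard stop at 12 N and the prongs are over the block, so the second clip is home. Next: release and rise.

Request:
arm_command --steps "0 0 0 0;0 0 0 0;0 0 0 0;0 0 0 0;0 0 40 0;0 0 90 0;0 0 140 0;0 0 190 0;-5 -60 190 0;-10 -85 190 0;-10 -85 190 0;-10 -85 190 0" --fingers -0.1

```text
clock: 73.32
tcp_pos: [0.6331, 0.0317, 0.3287]
orientation: [0.003, 0.999, -0.045, 0.015]
wrist_force: [0.5, 1.4, -0.7]
finger_gap: 0.0386
```

```bash
python3 - <<'E'
from h import *
snap('w36');tilt();save('side','s36.png');save('top','t36.png')
a=cv2.imread('pics/s36.png')[130:240,280:380]; cv2.imwrite('pics/s36c.png',cv2.resize(a,None,fx=5.4,fy=5.4,interpolation=cv2.INTER_CUBIC))
im=cv2.imread('pics/w36.png'); cv2.imwrite('pics/w36c.png',cv2.resize(im[0:300,150:360],None,fx=2,fy=2,interpolation=cv2.INTER_CUBIC))
E
```

```text
clock 73.325 tcp [0.6331 0.0317 0.3287] yaw -0.0899 F [ 0.5  1.4 -0.7] gap 0.0386
toolz xy [ 0.0301 -0.0073] joints [-0.0735  0.4102  0.4219  1.5519 -0.005   1.5863]
```

View pics/s36c.png

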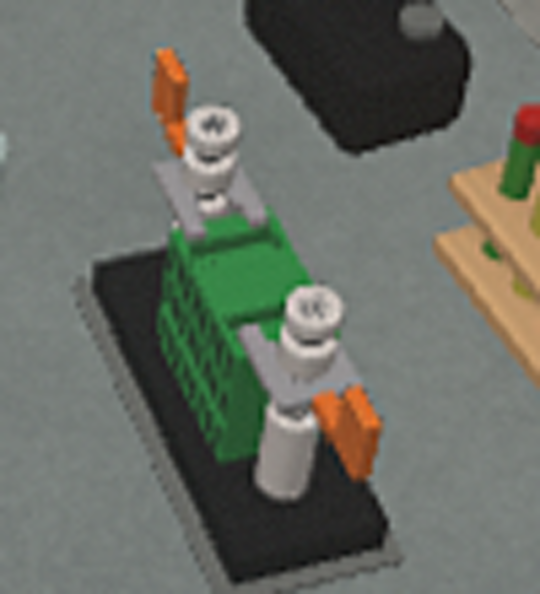

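View pics/w36c.png

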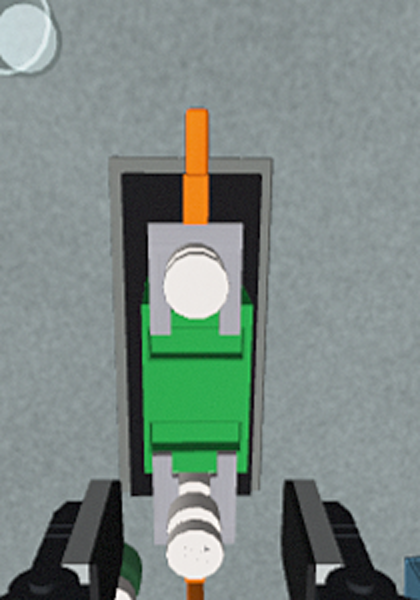

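View pics/t36.png

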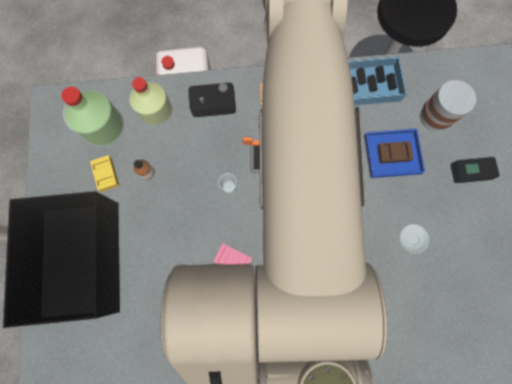

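```bash
python3 - <<'E'
from h import *
c=dict(np.load('w36.npz')); b=np.array([.6309,-.0134]);cy,sy=np.cos(-.0945),np.sin(-.0945)
g=lambda a:(np.array(a)-.5)/2+[150,0]
def rel(x): d=x[:2]-b; return (1e3*np.array([cy*d[0]+sy*d[1],-sy*d[0]+cy*d[1]])).round(1)
S=[((-.03,.05,.12),(142,306)),((.03,.05,.12),(252,306)),((.03,-.05,.12),(247,472)),((-.03,-.05,.12),(145,472))]
x,r=fitpose([p for p,_ in S],[g(u) for _,u in S],c,[.63,-.01,-.09]);print('block',x.round(4),rel(x),r.round(1).tolist())
S=[((-.045,.115,.03),(121,174)),((.045,.115,.03),(267,174)),((.045,-.115,.03),(250,491)),((-.045,-.115,.03),(129,492)),((0,.07,.175),(197,286)),((0,-.07,.175),(194,552))]
x,r=fitpose([p for p,_ in S],[g(u) for _,u in S],c,[.63,-.01,-.09]);print('base',x.round(4),rel(x),r.round(1).tolist())
for z0 in(.122,.124):
    for n,S,y0 in(('B',[((.034,-.024,.006),(152,335)),((.034,.024,.006),(242,335)),((-.076,-.005,.044),(186,108)),((-.076,.005,.044),(208,108))],-1.66),):
        x,r=fitpose([(p[0],p[1],p[2]+z0) for p,_ in S],[g(u) for _,u in S],c,[.637,.056,y0],'linear');print(n,z0,x.round(4),rel(x),r.round(1).tolist())
    S=[((.034,.024,.006),(158,455)),((.034,-.024,.006),(236,455))]
    x=np.mean([back(None,g(u),.006+z0,c) for _,u in S],0);print('A tips mid',rel(x))
E
```

```text
block [ 0.6325 -0.0142 -0.0971] [ 1.7 -0.6] [[-0.3, -0.3], [0.3, -0.2], [0.0, 0.2], [-0.0, 0.5]]
base [ 0.631  -0.0126 -0.1033] [0.  0.8] [[0.4, -1.5], [-1.8, -0.5], [-0.2, 1.7], [0.1, 1.3], [0.3, -0.4], [0.1, 0.7]]
B 0.122 [ 0.6386  0.0554 -1.6538] [ 1.2 69.3] [[-0.0, 0.1], [-0.1, -0.5], [-0.3, 0.2], [0.4, 0.1]]
A tips mid [  1.9 -35.4]
B 0.124 [ 0.6386  0.0556 -1.6537] [ 1.1 69.4] [[-0.1, 0.5], [0.0, -0.1], [-0.3, -0.1], [0.4, -0.2]]
A tips mid [  1.9 -34.5]
```

```bash
python3 - <<'E'
from h import *
print(hand_in(), get_state()['clock'])
E
```

```text
the job is handed in; nothing more can be done
the job is handed in; nothing more can be done
```

I handed the job in at about 73 s, with every step done and the gripper clear at z ≈ 0.33 m. No verdict is reported, so what follows rests on my own checks.

**What I did:**
- **Brown block:** I pulled it off the base and set it down in the rinse tray.
- **Green blocks:** I saw three in the pictures and pressed all of them onto the base. One had been knocked beside the sample jar, so I measured it again before gripping it.
- **Clips:** I pushed one onto each rod, in the groove above the third block, until each met a hard stop at about 12 N. I then let go and moved up.

**Last checks:**
- **Stack height:** The fingertip stopped at z = 0.120 m on both sides of the top block, which is fully home.
- **Stack position:** The top block is about 1.7 mm off centre in x (limit 4 mm), and its yaw is within 0.01 rad of the base.
- **Left-rod clip:** It measured about 1.4 mm from home (limit 4 mm).
- **Right-rod clip:** Its prong tips are within 2 mm of where they should be. I measured only the tips.
- **Other things:** The brown block showed inside the tray in the last top picture. The beaker and jar were standing each time they were in view.

**What disagreed:** Before the last press, the top block measured about 3.4–3.9 mm off in x. Pulling it back sideways did not help, but pressing down on both sides brought it to about 1.5 mm. The tool also picked up a tilt of about 0.03 rad over the run. I saw no harm from it.

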